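# Clamp down a canning pot's lid in star order

## Robot

A 7-joint arm with a two-finger parallel gripper is mounted at the origin on the work surface. World frame = base frame: x ahead of the robot, y to its left, z up, the work surface at z = 0. Lengths are in m, angles in rad, forces in N, time in s.
With the tool pointing down it reaches from about 0.425 to 0.875 m from the base axis. Payload 8.4 kg.
Tool frame: the origin (TCP) lies on the centre line of the jaws, within the pads' length; the fingertips stand 11 mm ahead of it and the grasp point (between the pads) lies 8 mm behind it; y points along the fingers, z is the direction in which the jaws open and shut, and the axes are right-handed (so a half turn about y gives the same grasp; the last joint's range is limited). The gripper opens to 85 mm and grips with 20 to 120 N. Pads are 22 mm wide; open, the fingers measure 114 mm over their backs; the gripper's body (76 mm by 85 mm) begins 54 mm behind the grasp point. The pads swing forward as they close: fully open they stand 13 mm farther back than shut.
Start: joints at [1.174, 0.333, 0.04, 1.465, -0.013, 1.343, -0.059], TCP at [0.191, -0.621, 0.242] pointing down, gripper open.
Joint ranges: [-2.58, 2.58], [-0.38, 2.09], [-1.3, 1.39], [0.25, 2.4], [-1.5, 4.64], [0.08, 2.09], [-2.65, 2.65]. Speed limits (rad/s): [2.22, 2.22, 2.79, 2.79, 3.14, 3.14, 3.14].

## Interface

Orientations are given as a rotation vector (axis times angle).
In Python, from bench import bot, cams gives the robot as it stands. The module is installed in compiled form; this text tells all that it offers.
- The arm moves only by the tool drive_tool, never from a script. Its argument "commands" is a list of rows, each an object of numbers: "x", "y", "z": the shift along the tool's x, y, z in cm; "rx", "ry", "rz": the turn, a rotation vector about the tool's x, y, z in degrees; "hand": the opening, from -1 (shut) to 1 (fully open), so that 0 is half open. A call has 1 to 8 rows; each row is the pose to reach, as a shift and turn from the pose measured when the call began, along the tool's axes at that moment; what a row does not reach only later rows make up. A row lasts 1/8 s, in which the tool goes at most 62.5 mm and 10.7 degrees, less where a joint would pass 70% of its speed; a pose out of reach is approached as far as the arm can. A call with a gripper value outside its range is refused whole. The fingers move at their own pace and stop on an object; "force" is the grip in N (left out, the last holds). Time passes only in rows, so rows that repeat a pose let the fingers close. It gives the time, the measured TCP pose, the force and the opening at its end, in the units of the state.
- bot.read_state(): the state, without advancing time (a new reading comes with each control period).
- cams.read_camera(name): name is "scene" or "top" or "wrist"; returns the picture (480x640x3 uint8, red, green, blue); there is no depth.
- cams.calibration(name): a dict with "camera_matrix" (3x3 intrinsics, pixels), "origin" and "attitude" of the camera in the world. Camera axes: x right, y up, looking along -z (the intrinsics and any distortion apply to the point x, -y, -z); pixel columns grow to the right and rows downward; lengths in m; the calibration is good to about 2 mm. A picture is of the moment at which its call begins: read the wrist's pose just before it. calibration takes no time and is no camera call; for the wrist camera it gives the pose at the moment of the call.
- bot.close_job(): hands the job in, once; it reports no verdict.
The state is a dict: "time": time; "joint_pos": joint angles; "joint_velocities": joint speeds; "joint_efforts": joint torques, N m; "tool_pos": TCP position; "eef_rot": TCP orientation; "contact_force": force on the tool from outside, world axes, zero at the start; "torque": the same for the moment, N m; "grip_width": finger opening in m.
Only numpy, scipy, OpenCV 4.12 (cv2) and the standard library are available. Lean on these libraries where they do the work, as an engineer would, in place of code of your own. Each camera call takes 0.05 s, during which the arm holds its last target.

## Task

Clamp the lid of the canning pot evenly by its four knobs, turning clockwise and always going from a knob to the one opposite it before doing the other pair. First go round once, turning each knob only until you feel its foot bite lightly on the lid (0.05 newton metres or so more than it takes running free); then, when all four bite, go round again in the same way and turn each one hand-firm, 0.18 newton metres more than running free, without overtightening. Leave the mug, jar and canister alone.

Things in the scene. Friction and masses are not known exactly. Their poses are not given: they have to be found in the camera images.
- knob0_grip (a point): Knob 0, opposite knob 2: black bar knob, 42 mm long, 14 thick, 28 high. Point on the screw axis, mid-bar, 181 mm above the worktop, 14 mm below the bar's top; grip here or up to 5 mm higher, with 40 N or more. x along the bar, y across it (pinch there), z up. Below the bar a stem 13 mm wide, 10 high, then the bracket (top 157 mm up). Turns in place; clockwise tightens; stays where left.
- clamp0: Clamp screw 0 with knob 0 and the rubber foot it drives down 4 mm per rad. Origin on its axis at the knob's underside, 157 mm up. Foot starts an unseen 1 to 3.8 mm above the lid (bites after 0.25 to 0.95 rad). Running free: 0.20 N m friction against the motion (a back-swing on stopping flips its sign). After the bite the moment rises above that by 0.33 N m per rad, 0.004 per N of foot force.
- knob1_grip (a point): Knob 1, opposite knob 3: black bar knob, 42 mm long, 14 thick, 28 high. Point on the screw axis, mid-bar, 181 mm above the worktop, 14 mm below the bar's top; grip here or up to 5 mm higher, with 40 N or more. x along the bar, y across it (pinch there), z up. Below the bar a stem 13 mm wide, 10 high, then the bracket (top 157 mm up). Turns in place; clockwise tightens; stays where left.
- clamp1: Clamp screw 1 with knob 1 and the rubber foot it drives down 4 mm per rad. Origin on its axis at the knob's underside, 157 mm up. Foot starts an unseen 1 to 3.8 mm above the lid (bites after 0.25 to 0.95 rad). Running free: 0.20 N m friction against the motion (a back-swing on stopping flips its sign). After the bite the moment rises above that by 0.33 N m per rad, 0.004 per N of foot force.
- knob2_grip (a point): Knob 2, opposite knob 0: black bar knob, 42 mm long, 14 thick, 28 high. Point on the screw axis, mid-bar, 181 mm above the worktop, 14 mm below the bar's top; grip here or up to 5 mm higher, with 40 N or more. x along the bar, y across it (pinch there), z up. Below the bar a stem 13 mm wide, 10 high, then the bracket (top 157 mm up). Turns in place; clockwise tightens; stays where left.
- clamp2: Clamp screw 2 with knob 2 and the rubber foot it drives down 4 mm per rad. Origin on its axis at the knob's underside, 157 mm up. Foot starts an unseen 1 to 3.8 mm above the lid (bites after 0.25 to 0.95 rad). Running free: 0.20 N m friction against the motion (a back-swing on stopping flips its sign). After the bite the moment rises above that by 0.33 N m per rad, 0.004 per N of foot force.
- knob3_grip (a point): Knob 3, opposite knob 1: black bar knob, 42 mm long, 14 thick, 28 high. Point on the screw axis, mid-bar, 181 mm above the worktop, 14 mm below the bar's top; grip here or up to 5 mm higher, with 40 N or more. x along the bar, y across it (pinch there), z up. Below the bar a stem 13 mm wide, 10 high, then the bracket (top 157 mm up). Turns in place; clockwise tightens; stays where left.
- clamp3: Clamp screw 3 with knob 3 and the rubber foot it drives down 4 mm per rad. Origin on its axis at the knob's underside, 157 mm up. Foot starts an unseen 1 to 3.8 mm above the lid (bites after 0.25 to 0.95 rad). Running free: 0.20 N m friction against the motion (a back-swing on stopping flips its sign). After the bite the moment rises above that by 0.33 N m per rad, 0.004 per N of foot force.
- pot: Aluminium canning pot, 184 mm wide, 110 mm high, fixed. Origin: centre of its underside, z up. Four steel brackets on its side reach over the lid (105 mm from its axis, 157 mm high). Clamp screws 80 mm from its axis: clamp0 on its own +x, clamp1 +y, clamp2 -x, clamp3 -y. Two black loop handles at 75 mm height.
- lid: Aluminium lid, 189 mm wide, lying on the pot rim under the brackets; flange 14 mm thick, low dome and a small black knob in the middle up to 146 mm above the worktop. Origin: centre of its underside, 110 mm above the worktop.
- mug: Bystander: white mug, 82 mm wide, 95 mm high, origin at the centre of its underside.
- jar: Bystander: amber glass jar, 72 mm wide, 120 mm high, origin at the centre of its underside.
- canister: Bystander: steel canister, 80 mm wide, 130 mm high, origin at the centre of its underside.
Mind the look-alikes: they are no part of the job. What is meant by the lid is not green, orange or red, and is the larger of those in its own colour.

How it is judged:
By the outcome, as a careful person would: the job done as asked, in the order asked, and still so for the second after the job is handed in, with the robot touching nothing.
It also fails if it takes over 72 s, if anything falls off the work surface, if the arm or the gripper's body presses on something with over 40 N, if the wrist force passes 120 N, or if a joint passes its speed limit or range.

## Working session

There is one attempt and no reset: what is moved stays moved. The work goes in short steps, Python scripts to look and compute and a tool call to move; the robot and the scene stay as the last step left them, time stands still between calls to the robot, and variables do not carry over. Pictures are saved under pics/ and viewed, and the job is handed in when it is done.

Besides the shell and the picture viewer there is one more tool, called by a JSON object that holds its "name" and its "arguments", one argument or row to a line. drive_tool: Moves the arm, as the interface text tells. Its arguments: {"type":"object","properties":{"commands":{"type":"array"},"force":{"type":"number"}},"required":["commands"]}

```bash
mkdir -p pics; python3 - <<'E'
from bench import bot,cams
import cv2,numpy as np
print(bot.read_state())
for n in("scene","top","wrist"):
    c=cams.calibration(n);print(n,c)
    cv2.imwrite(f"pics/{n}0.png",cams.read_camera(n)[:,:,::-1])
E
```

```text
{'time': 0.0, 'joint_pos': array([ 1.17381271,  0.33391892,  0.03987742,  1.46624126, -0.01338999,
        1.34324598, -0.05854423]), 'joint_velocities': array([-0.00020075, -0.00099127, -0.00205681,  0.00224169, -0.00041094,
       -0.00051454,  0.00084237]), 'joint_efforts': array([ 6.08158712e-05, -6.58548045e+01,  1.36529110e+00, -4.05561984e+01,
        1.67376548e-02,  1.24307422e-02,  2.27573838e-05]), 'tool_pos': array([ 0.1905627 , -0.62101436,  0.24143078]), 'eef_rot': array([-0.30951413,  2.06301658, -2.05987152]), 'contact_force': array([-0.13368533, -0.14832531,  0.19799617]), 'torque': array([-0.01895386,  0.02093882, -0.05581353]), 'grip_width': 0.08552496837833252}
scene {'camera_matrix': array([[497.39784809,   0.        , 318.87027893],
       [  0.        , 497.39784809, 234.17707041],
       [  0.        ,   0.        ,   1.        ]]), 'origin': array([ 0.90729664, -0.42694809,  0.93749797]), 'attitude': array([0.58683328, 0.22684563, 0.67088079])}
top {'camera_matrix': array([[605.0212864 ,   0.        , 308.6168856 ],
       [  0.        , 605.0212864 , 237.75068495],
       [  0.        ,   0.        ,   1.        ]]), 'origin': array([ 0.30048993, -0.0192675 ,  1.33047902]), 'attitude': array([ 0.16482933, -0.15751175, -1.51809182])}
wrist {'camera_matrix': array([[430.54126326,   0.        , 316.76079178],
       [  0.        , 430.54126326, 242.58639553],
       [  0.        ,   0.        ,   1.        ]]), 'origin': array([ 0.26217054, -0.59954373,  0.37440324]), 'attitude': array([-0.25227693,  0.1881193 , -1.2629751 ])}
```

View pics/scene0.png

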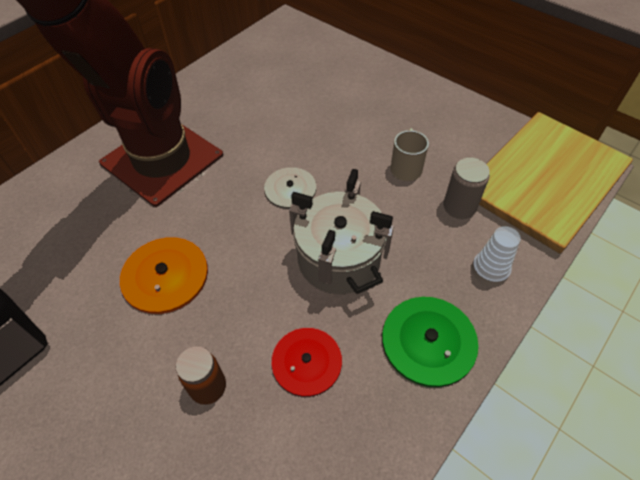

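View pics/top0.png

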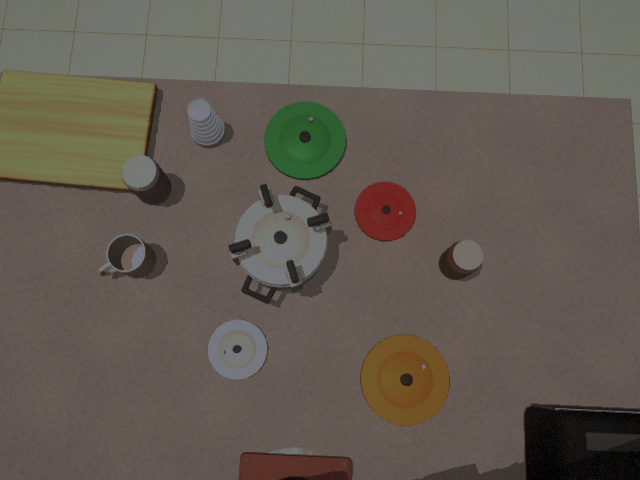

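View pics/wrist0.png

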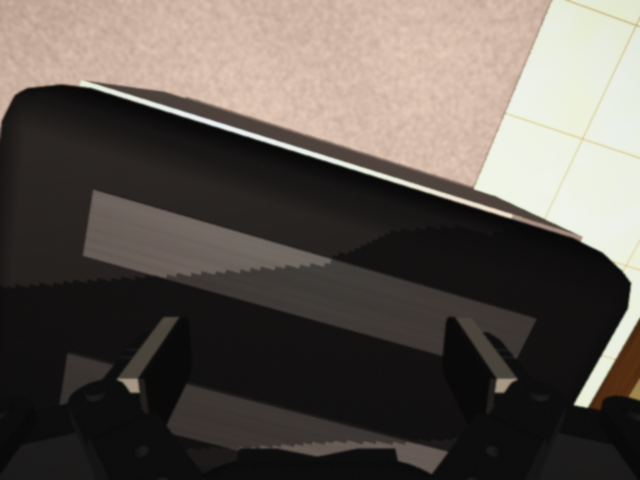

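```bash
python3 - <<'E'
import cv2
a=cv2.imread("pics/top0.png")[175:310,215:350]
a=cv2.convertScaleAbs(a,alpha=1.6,beta=10)
cv2.imwrite("pics/topc.png",cv2.resize(a,(594,594),interpolation=cv2.INTER_CUBIC))
a=cv2.imread("pics/scene0.png")[160:300,275:415]
cv2.imwrite("pics/scenec.png",cv2.resize(a,(595,595),interpolation=cv2.INTER_CUBIC))
E
```

```text
(no output)
```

View pics/topc.png

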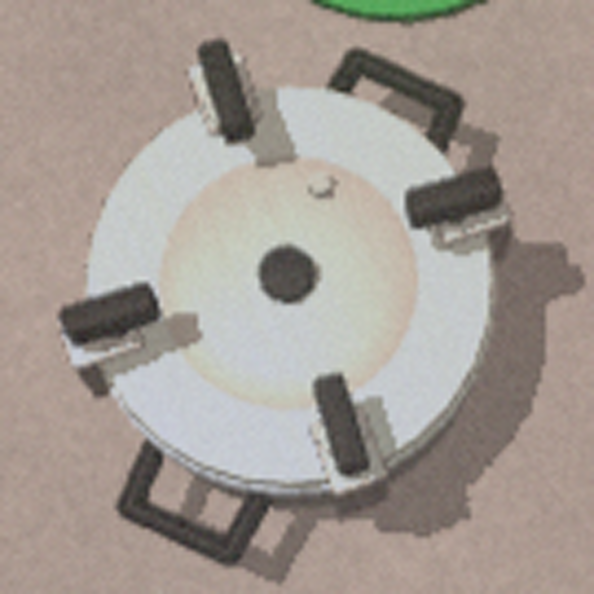

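View pics/scenec.png

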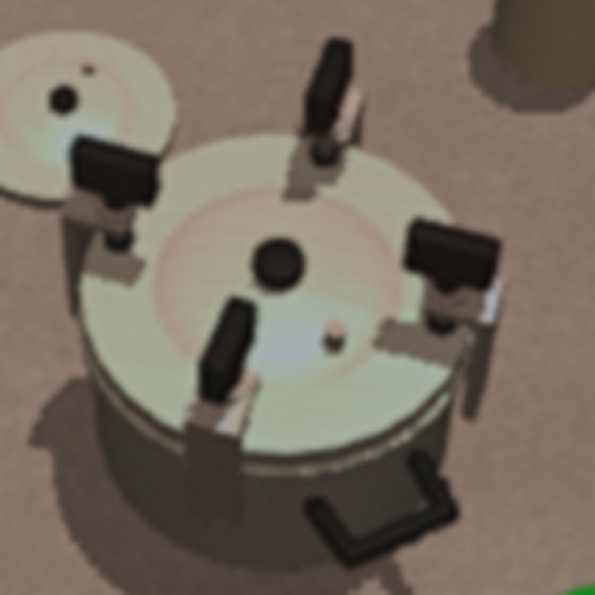

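```bash
cat > h.py <<'E'
import numpy as np,cv2
from scipy.optimize import least_squares
from scipy.spatial.transform import Rotation as R
def proj(c,P):
    Rm=R.from_rotvec(c["attitude"]).as_matrix()
    p=(np.atleast_2d(P)-c["origin"])@Rm; p=p*[1,-1,-1]
    q=p@c["camera_matrix"].T; return q[:,:2]/q[:,2:]
def ray(c,u,z):
    Rm=R.from_rotvec(c["attitude"]).as_matrix()
    d=np.linalg.inv(c["camera_matrix"])@[u[0],u[1],1]; d=Rm@(d*[1,-1,-1])
    o=c["origin"]; return o+d*(z-o[2])/d[2]
def knobs(v,z):
    cx,cy,t=v
    return np.array([[cx+.08*np.cos(t+k*np.pi/2),cy+.08*np.sin(t+k*np.pi/2),z] for k in range(4)])
E
python3 - <<'E'
from bench import bot,cams
from h import *
T=cams.calibration("top");S=cams.calibration("scene")
tp=np.array([[226,90],[454,197],[342,425],[110,313]])/4.4+[215,175]-.4
sp=np.array([[330,85],[115,170],[453,255],[228,350]])/4.25+[275,160]-.4
for p in tp: print("top",ray(T,p,.188))
for p in sp: print("sc",ray(S,p,.183))
X=np.array([ray(T,p,.188) for p in tp])
c=X.mean(0);t0=np.arctan2(*(X[0]-c)[[1,0]])
def near(a,b): return a-b[np.argmin(np.linalg.norm(a[:,None]-b,axis=2),1)]
for use in (1,2,3):
    def f(v):
        r=[]
        if use&1: r.append(near(tp,proj(T,knobs(v,.188))))
        if use&2: r.append(near(sp,proj(S,knobs(v,.183))))
        return np.concatenate(r).ravel()
    s=least_squares(f,[c[0],c[1],t0]); print(use,s.x,np.degrees(s.x[2]),s.fun.round(1))
v=s.x
print(knobs(v,.181))
st=bot.read_state();print(R.from_rotvec(st["eef_rot"]).as_matrix().round(3))
K=knobs(v,0)
print("rad",np.hypot(K[:,0],K[:,1]))
for q in [(160,365),(155,260),(412,213),(498,183)]:pass
E
```

```text
top [0.62113655 0.07920462 0.188     ]
top [ 0.57696539 -0.02429981  0.188     ]
top [0.47316287 0.01975591 0.188     ]
top [0.51781294 0.12367957 0.188     ]
sc [0.52157397 0.12298285 0.183     ]
sc [0.47689847 0.01915457 0.183     ]
sc [0.62568319 0.07797223 0.183     ]
sc [ 0.58078115 -0.02551503  0.183     ]
1 [0.54728018 0.04958409 0.38117134] 21.839508999684234 [ 0.1  0.2 -0.2  0.   0.  -0.1  0.1 -0.1]
2 [0.55123828 0.04865575 0.37824259] 21.671704056220864 [-0.1 -0.   0.  -0.  -0.   0.1  0.1 -0.1]
3 [0.54908952 0.04941449 0.3800219 ] 21.773650827180187 [-0.1  1.1 -0.3  0.9 -0.1  0.8 -0.   0.8  0.6  0.7  0.6  0.7  0.6  1.
  0.6  0.8]
[[ 0.62338205  0.07908975  0.181     ]
 [ 0.51941426  0.12370701  0.181     ]
 [ 0.474797    0.01973922  0.181     ]
 [ 0.57876479 -0.02487804  0.181     ]]
[[-0.956 -0.     0.293]
 [-0.293  0.001 -0.956]
 [ 0.    -1.    -0.001]]
rad [0.62837916 0.5339425  0.47520715 0.57929923]
```

```bash
cat >> h.py <<'E'
V=[0.54909,0.04941,0.38002]
def plan(st,x,y,z,adeg):
    R0=R.from_rotvec(st["eef_rot"]).as_matrix(); a=np.radians(adeg)
    c,s=np.cos(a),np.sin(a)
    R1=np.array([[s,-c,0],[0,0,-1.],[c,s,0]]).T
    R1=np.column_stack([[s,-c,0],[0,0,-1],[c,s,0]])
    d=R0.T@(np.array([x,y,z])-st["tool_pos"])*100
    r=np.degrees(R.from_matrix(R0.T@R1).as_rotvec())
    print("shift cm",d.round(2),"rot deg",r.round(2))
def show():
    from bench import bot
    st=bot.read_state(); M=R.from_rotvec(st["eef_rot"]).as_matrix()
    print("t",round(st["time"],2),"tcp",st["tool_pos"].round(4),"zang",round(np.degrees(np.arctan2(M[1,2],M[0,2])),2),"tilt",M[2].round(4),"F",st["contact_force"].round(1),"M",st["torque"].round(3),"w",round(st["grip_width"],4),"q",st["joint_pos"].round(2))
    return st
E
python3 - <<'E'
from h import *
st=show()
plan(st,.579,-.025,.26,21.8)
E
```

```text
t 0.15 tcp [ 0.1906 -0.6211  0.2417] zang -72.94 tilt [ 1.0e-04 -1.0e+00 -1.2e-03] F [ 0.2  0.3 -0.9] M [ 0.006 -0.028  0.004] w 0.0852 q [ 1.17  0.33  0.04  1.47 -0.01  1.34 -0.06]
shift cm [-54.62  -1.79 -45.59] rot deg [ 6.000e-02 -9.474e+01 -5.000e-02]
```

{"name": "drive_tool", "arguments": {
  "commands": [
    {"x": -54.6,"y": -1.8,"z": -45.6,"ry": -94.7,"hand": 0.3},
    {"x": -54.6,"y": -1.8,"z": -45.6,"ry": -94.7,"hand": 0.3},
    {"x": -54.6,"y": -1.8,"z": -45.6,"ry": -94.7,"hand": 0.3},
    {"x": -54.6,"y": -1.8,"z": -45.6,"ry": -94.7,"hand": 0.3},
    {"x": -54.6,"y": -1.8,"z": -45.6,"ry": -94.7,"hand": 0.3},
    {"x": -54.6,"y": -1.8,"z": -45.6,"ry": -94.7,"hand": 0.3},
    {"x": -54.6,"y": -1.8,"z": -45.6,"ry": -94.7,"hand": 0.3},
    {"x": -54.6,"y": -1.8,"z": -45.6,"ry": -94.7,"hand": 0.3}
  ],
  "force": 80
}}

```text
schema error: expected keys x, y, z, rx, ry, rz, hand
```

```bash
python3 - <<'E'
from h import *
st=show()
plan(st,.579,-.025,.26,21.8)
E
```

```text
t 0.15 tcp [ 0.1906 -0.6211  0.2417] zang -72.94 tilt [ 1.0e-04 -1.0e+00 -1.2e-03] F [ 0.2  0.3 -0.9] M [ 0.006 -0.028  0.004] w 0.0852 q [ 1.17  0.33  0.04  1.47 -0.01  1.34 -0.06]
shift cm [-54.62  -1.79 -45.59] rot deg [ 6.000e-02 -9.474e+01 -5.000e-02]
```

{"name": "drive_tool", "arguments": {
  "commands": [
    {"x": -54.6,"y": -1.8,"z": -45.6,"rx": 0,"ry": -94.7,"rz": 0,"hand": 0.3},
    {"x": -54.6,"y": -1.8,"z": -45.6,"rx": 0,"ry": -94.7,"rz": 0,"hand": 0.3},
    {"x": -54.6,"y": -1.8,"z": -45.6,"rx": 0,"ry": -94.7,"rz": 0,"hand": 0.3},
    {"x": -54.6,"y": -1.8,"z": -45.6,"rx": 0,"ry": -94.7,"rz": 0,"hand": 0.3},
    {"x": -54.6,"y": -1.8,"z": -45.6,"rx": 0,"ry": -94.7,"rz": 0,"hand": 0.3},
    {"x": -54.6,"y": -1.8,"z": -45.6,"rx": 0,"ry": -94.7,"rz": 0,"hand": 0.3},
    {"x": -54.6,"y": -1.8,"z": -45.6,"rx": 0,"ry": -94.7,"rz": 0,"hand": 0.3},
    {"x": -54.6,"y": -1.8,"z": -45.6,"rx": 0,"ry": -94.7,"rz": 0,"hand": 0.3}
  ],
  "force": 80
}}

```text
time: 1.15
tool_pos: [0.4639, -0.2006, 0.2549]
eef_rot: [-1.31, 1.036, -1.035]
contact_force: [0.3, -0.3, -0.2]
grip_width: 0.0558
```

```bash
python3 - <<'E'
from h import *
st=show()
plan(st,.579,-.025,.26,21.8)
E
```

```text
t 1.15 tcp [ 0.4639 -0.2006  0.2549] zang 13.34 tilt [-8.e-04 -1.e+00 -1.e-04] F [ 0.3 -0.3 -0.2] M [-0.021 -0.05   0.027] w 0.0558 q [ 0.75  0.06 -0.44  1.77  0.02  1.32  0.53]
shift cm [-14.43  -0.5   15.25] rot deg [ 0.   -8.46 -0.04]
```

{"name": "drive_tool", "arguments": {
  "commands": [
    {"x": -14.4,"y": -0.5,"z": 15.3,"rx": 0,"ry": -8.5,"rz": 0,"hand": 0.1},
    {"x": -14.4,"y": -0.5,"z": 15.3,"rx": 0,"ry": -8.5,"rz": 0,"hand": 0.1},
    {"x": -14.4,"y": -0.5,"z": 15.3,"rx": 0,"ry": -8.5,"rz": 0,"hand": 0.1},
    {"x": -14.4,"y": -0.5,"z": 15.3,"rx": 0,"ry": -8.5,"rz": 0,"hand": 0.1},
    {"x": -14.4,"y": -0.5,"z": 15.3,"rx": 0,"ry": -8.5,"rz": 0,"hand": 0.1}
  ]
}}

```text
time: 1.78
tool_pos: [0.58, -0.0227, 0.2596]
eef_rot: [-1.366, 0.922, -0.919]
contact_force: [-0.2, -0.6, 0.0]
grip_width: 0.0465
```

```bash
python3 - <<'E'
from h import *
from bench import cams
st=show()
plan(st,.579,-.025,.26,21.8)
c=cams.calibration("wrist");im=cams.read_camera("wrist")
print(c)
cv2.imwrite("pics/w1.png",im[:,:,::-1])
for r in ((.195),(.181),(.167)):
  print(r,proj(c,knobs(V,r)).round(0).tolist())
E
```

```text
t 1.77 tcp [ 0.58   -0.0227  0.2596] zang 22.07 tilt [-0.0022 -1.      0.    ] F [-0.2 -0.6  0. ] M [-0.005  0.044 -0.046] w 0.0465 q [ 0.48  0.24 -0.6   1.59  0.14  1.36  0.24]
shift cm [ 0.17 -0.04 -0.18] rot deg [-0.    0.27 -0.13]
{'camera_matrix': array([[430.54126326,   0.        , 316.76079178],
       [  0.        , 430.54126326, 242.58639553],
       [  0.        ,   0.        ,   1.        ]]), 'origin': array([0.55346593, 0.04536747, 0.39266177]), 'attitude': array([-0.28792531, -0.05579124,  0.38265979])}
0.195 [[494.0, 102.0], [311.0, -120.0], [128.0, 99.0], [311.0, 273.0]]
0.181 [[483.0, 102.0], [312.0, -102.0], [140.0, 100.0], [311.0, 263.0]]
0.167 [[472.0, 103.0], [312.0, -87.0], [151.0, 101.0], [312.0, 255.0]]
```

View pics/w1.png

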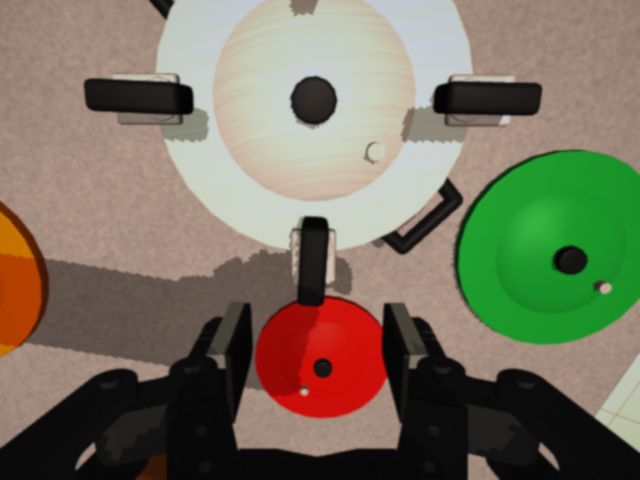

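```bash
python3 - <<'E'
import cv2
a=cv2.imread("pics/w1.png")
f=lambda r:cv2.resize(cv2.convertScaleAbs(a[r[0]:r[0]+110,r[1]:r[1]+130],alpha=2.,beta=20),(390,330),interpolation=cv2.INTER_CUBIC)
o=cv2.hconcat([f((205,250)),f((45,75))]);
import numpy as np
p=cv2.hconcat([f((45,425)),np.zeros((330,390,3),np.uint8)])
cv2.imwrite("pics/w1c.png",cv2.resize(cv2.vconcat([o,p]),None,fx=.9,fy=.9))
cv2.imwrite("pics/w1c.png",cv2.vconcat([o])) 
cv2.imwrite("pics/w1d.png",f((45,425)))
E
```

```text
(no output)
```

View pics/w1c.png

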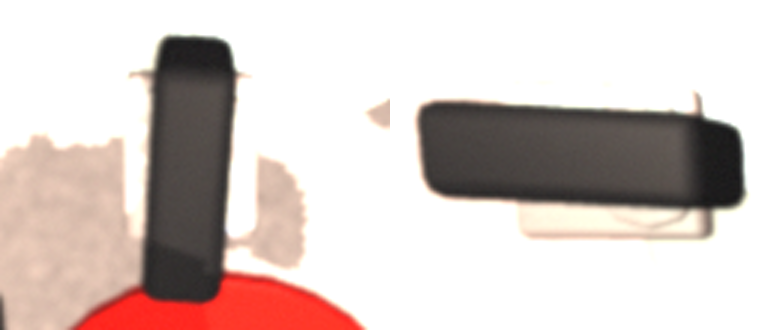

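View pics/w1d.png

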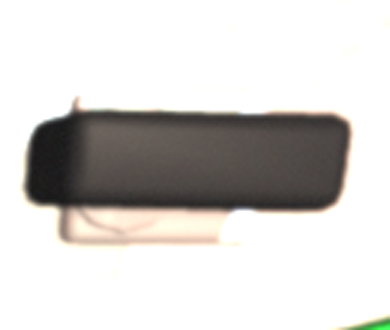

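```bash
cat > c1.py <<'E'
import numpy as np
c={'camera_matrix': np.array([[430.54126326,0,316.76079178],[0,430.54126326,242.58639553],[0,0,1]]),'origin': np.array([0.55346593, 0.04536747, 0.39266177]), 'attitude': np.array([-0.28792531, -0.05579124,  0.38265979])}
E
python3 - <<'E'
from h import *
from c1 import c
px=np.array([[496,98.3],[130.4,96.3],[313,267.3]])
for p in px: print(ray(c,p,.195))
s=least_squares(lambda v:(proj(c,knobs(v,.195))[[0,2,3]]-px).ravel(),V)
print(s.x,s.fun.round(1),np.degrees(s.x[2])); print(knobs(s.x,0))
def ang(a,b):
    d=ray(c,b,.195)-ray(c,a,.195); return np.degrees(np.arctan2(d[1],d[0])),np.linalg.norm(d)
print("P3",ang([250+195.5/3,205+75/3],[250+182.5/3,205+300/3]))
print("P0",ang([425+75/3,45+157/3],[425+350/3,45+163/3]))
print("P2",ang([75+28/3,45+147.5/3],[75+305/3,45+160/3]))
E
```

```text
[0.62335599 0.08051965 0.195     ]
[0.47558719 0.02147291 0.195     ]
[ 0.57871897 -0.02196574  0.195     ]
[0.5493797  0.05127697 0.3803606 ] [ 1.1 -0.7 -1.  -0.7 -0.1  2.1] 21.793057170130183
[[ 0.62366217  0.08097739  0.        ]
 [ 0.51967928  0.12555943  0.        ]
 [ 0.47509724  0.02157654  0.        ]
 [ 0.57908013 -0.0230055   0.        ]]
P3 (np.float64(-71.17706377296587), np.float64(0.038960765780066145))
P0 (np.float64(20.89528462071524), np.float64(0.04001969071407515))
P2 (np.float64(19.617391222762098), np.float64(0.03999737576658119))
```

```bash
python3 - <<'E'
from h import *
st=show()
plan(st,.579,-.0235,.177,18.8)
E
```

```text
t 1.82 tcp [ 0.5795 -0.0247  0.2596] zang 21.93 tilt [-1.3e-03 -1.0e+00 -6.0e-04] F [-0.8 -0.  -0.2] M [-0.037  0.015  0.016] w 0.047 q [ 0.48  0.24 -0.6   1.59  0.14  1.36  0.24]
shift cm [-0.12  8.26 -0.  ] rot deg [ 0.04  3.13 -0.08]
```

{"name": "drive_tool", "arguments": {
  "commands": [
    {"x": -0.1,"y": 4.5,"z": 0,"rx": 0,"ry": 3.1,"rz": 0,"hand": 0.1},
    {"x": -0.1,"y": 8.3,"z": 0,"rx": 0,"ry": 3.1,"rz": 0,"hand": 0.1},
    {"x": -0.1,"y": 8.3,"z": 0,"rx": 0,"ry": 3.1,"rz": 0,"hand": 0.1},
    {"x": -0.1,"y": 8.3,"z": 0,"rx": 0,"ry": 3.1,"rz": 0,"hand": 0.1}
  ]
}}

```text
time: 2.33
tool_pos: [0.5796, -0.0246, 0.1782]
eef_rot: [-1.346, 0.965, -0.965]
contact_force: [0.9, 0.3, -0.3]
grip_width: 0.0468
```

```bash
python3 - <<'E'
from h import *
st=show()
from bench import cams
cv2.imwrite("pics/w2.png",cams.read_camera("wrist")[:,:,::-1])
E
```

```text
t 2.33 tcp [ 0.5796 -0.0246  0.1782] zang 18.76 tilt [-5.e-04 -1.e+00  6.e-04] F [ 0.9  0.3 -0.3] M [ 0.036  0.033 -0.028] w 0.0468 q [ 0.46  0.29 -0.59  1.7   0.17  1.2   0.16]
```

View pics/w2.png

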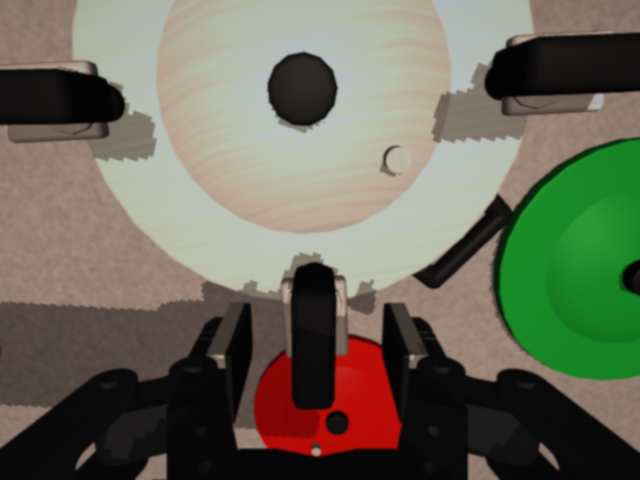

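{"name": "drive_tool", "arguments": {
  "commands": [
    {"x": -0.1,"y": 0.1,"z": 0,"rx": 0,"ry": 0,"rz": 0,"hand": -1},
    {"x": -0.1,"y": 0.1,"z": 0,"rx": 0,"ry": 0,"rz": 0,"hand": -1},
    {"x": -0.1,"y": 0.1,"z": 0,"rx": 0,"ry": 0,"rz": 0,"hand": -1},
    {"x": -0.1,"y": 0.1,"z": 0,"rx": 0,"ry": 0,"rz": 0,"hand": -1}
  ]
}}

```text
time: 2.88
tool_pos: [0.5785, -0.024, 0.179]
eef_rot: [-1.347, 0.965, -0.965]
contact_force: [-11.8, -2.0, 12.7]
grip_width: 0.0127
```

```bash
python3 - <<'E'
from h import *
st=show()
E
```

```text
t 2.88 tcp [ 0.5785 -0.024   0.179 ] zang 18.74 tilt [ 8.e-04 -1.e+00 -7.e-04] F [-11.8  -2.   12.7] M [-0.45   2.36  -0.143] w 0.0127 q [ 0.46  0.29 -0.59  1.7   0.17  1.21  0.16]
```

```bash
cat >> h.py <<'E'
def q():
    from bench import bot
    import json,os
    st=bot.read_state(); M=R.from_rotvec(st["eef_rot"]).as_matrix()
    a=np.degrees(np.arctan2(M[1,2],M[0,2]))
    print(f't {st["time"]:.2f} tcp {st["tool_pos"].round(4)} zang {a:.2f} tilt {M[2,[0,2]].round(4)} F {st["contact_force"].round(1)} Mz {st["torque"][2]:.3f} e7 {st["joint_efforts"][6]:.3f} v7 {st["joint_velocities"][6]:.3f} q7 {st["joint_pos"][6]:.4f} w {st["grip_width"]:.4f}')
    return st
E
python3 -c "
from h import *
q()"
```

```text
t 2.88 tcp [ 0.5785 -0.024   0.179 ] zang 18.74 tilt [ 0.0008 -0.0007] F [-11.8  -2.   12.7] Mz -0.143 e7 0.130 v7 0.001 q7 0.1571 w 0.0127
```

{"name": "drive_tool", "arguments": {
  "commands": [
    {"x": 0,"y": 0,"z": 0,"rx": 0,"ry": 4,"rz": 0,"hand": -1},
    {"x": 0,"y": 0,"z": 0,"rx": 0,"ry": 8,"rz": 0,"hand": -1}
  ]
}}

```text
time: 3.12
tool_pos: [0.5783, -0.0241, 0.1792]
eef_rot: [-1.293, 1.071, -1.072]
contact_force: [-1.5, -1.0, -2.4]
grip_width: 0.0125
```

```bash
python3 -c "
from h import *
q()"
```

```text
t 3.12 tcp [ 0.5783 -0.0241  0.1792] zang 10.63 tilt [ 0.0012 -0.0009] F [-1.5 -1.  -2.4] Mz 0.176 e7 0.938 v7 -0.535 q7 0.0209 w 0.0125
```

{"name": "drive_tool", "arguments": {
  "commands": [
    {"x": 0,"y": 0,"z": 0,"rx": 0,"ry": 4,"rz": 0,"hand": -1}
  ]
}}

```text
time: 3.25
tool_pos: [0.5782, -0.0241, 0.1792]
eef_rot: [-1.263, 1.125, -1.126]
contact_force: [0.1, -0.2, -3.9]
grip_width: 0.0129
```

```bash
python3 -c "
from h import *
q()"
```

```text
t 3.25 tcp [ 0.5782 -0.0241  0.1792] zang 6.52 tilt [ 0.0015 -0.0009] F [ 0.1 -0.2 -3.9] Mz 0.254 e7 0.968 v7 -0.551 q7 -0.0483 w 0.0129
```

{"name": "drive_tool", "arguments": {
  "commands": [
    {"x": 0,"y": 0,"z": 0,"rx": 0,"ry": 4,"rz": 0,"hand": -1}
  ]
}}

```text
time: 3.38
tool_pos: [0.5781, -0.0241, 0.1792]
eef_rot: [-1.231, 1.178, -1.179]
contact_force: [1.3, 0.6, -3.8]
grip_width: 0.0128
```

```bash
python3 -c "
from h import *
q()"
```

```text
t 3.38 tcp [ 0.5781 -0.0241  0.1792] zang 2.41 tilt [ 0.0017 -0.0008] F [ 1.3  0.6 -3.8] Mz 0.245 e7 0.954 v7 -0.550 q7 -0.1175 w 0.0128
```

{"name": "drive_tool", "arguments": {
  "commands": [
    {"x": 0,"y": 0,"z": 0,"rx": 0,"ry": 4,"rz": 0,"hand": -1}
  ]
}}

```text
time: 3.5
tool_pos: [0.5781, -0.0241, 0.1792]
eef_rot: [-1.197, 1.231, -1.232]
contact_force: [-0.4, 0.4, -2.9]
grip_width: 0.0125
```

```bash
python3 -c "
from h import *
q()"
```

```text
t 3.50 tcp [ 0.5781 -0.0241  0.1792] zang -1.70 tilt [ 0.0019 -0.0007] F [-0.4  0.4 -2.9] Mz 0.191 e7 0.954 v7 -0.551 q7 -0.1868 w 0.0125
```

{"name": "drive_tool", "arguments": {
  "commands": [
    {"x": 0,"y": 0,"z": 0,"rx": 0,"ry": 4,"rz": 0,"hand": -1}
  ]
}}

```text
time: 3.62
tool_pos: [0.578, -0.0241, 0.1792]
eef_rot: [-1.162, 1.283, -1.285]
contact_force: [0.8, -0.7, -3.3]
grip_width: 0.0127
```

```bash
python3 -c "
from h import *
q()"
```

```text
t 3.62 tcp [ 0.578  -0.0241  0.1792] zang -5.81 tilt [ 0.0021 -0.0005] F [ 0.8 -0.7 -3.3] Mz 0.211 e7 0.955 v7 -0.549 q7 -0.2562 w 0.0127
```

{"name": "drive_tool", "arguments": {
  "commands": [
    {"x": 0,"y": 0,"z": 0,"rx": 0,"ry": 4,"rz": 0,"hand": -1}
  ]
}}

```text
time: 3.75
tool_pos: [0.5779, -0.0242, 0.1792]
eef_rot: [-1.125, 1.335, -1.337]
contact_force: [0.0, -0.4, -4.0]
grip_width: 0.0126
```

```bash
python3 -c "
from h import *
q()"
```

```text
t 3.75 tcp [ 0.5779 -0.0242  0.1792] zang -9.92 tilt [ 0.0024 -0.0005] F [ 0.  -0.4 -4. ] Mz 0.164 e7 0.955 v7 -0.550 q7 -0.3255 w 0.0126
```

Still running free (e7 steady at 0.955). Continue.

{"name": "drive_tool", "arguments": {
  "commands": [
    {"x": 0,"y": 0,"z": 0,"rx": 0,"ry": 4,"rz": 0,"hand": -1}
  ]
}}

```text
time: 3.88
tool_pos: [0.5778, -0.0241, 0.1792]
eef_rot: [-1.086, 1.387, -1.389]
contact_force: [0.1, -0.4, -3.2]
grip_width: 0.0125
```

```bash
python3 -c "
from h import *
q()"
```

```text
t 3.88 tcp [ 0.5778 -0.0241  0.1792] zang -14.03 tilt [ 0.0026 -0.0004] F [ 0.1 -0.4 -3.2] Mz 0.223 e7 0.950 v7 -0.549 q7 -0.3950 w 0.0125
```

{"name": "drive_tool", "arguments": {
  "commands": [
    {"x": 0,"y": 0,"z": 0,"rx": 0,"ry": 4,"rz": 0,"hand": -1}
  ]
}}

```text
time: 4.0
tool_pos: [0.5778, -0.0241, 0.1792]
eef_rot: [-1.045, 1.438, -1.44]
contact_force: [0.5, -0.7, -4.4]
grip_width: 0.0119
```

```bash
python3 -c "
from h import *
q()"
```

```text
t 4.00 tcp [ 0.5778 -0.0241  0.1792] zang -18.13 tilt [ 0.0027 -0.0001] F [ 0.5 -0.7 -4.4] Mz 0.246 e7 0.929 v7 -0.552 q7 -0.4644 w 0.0119
```

{"name": "drive_tool", "arguments": {
  "commands": [
    {"x": 0,"y": 0,"z": 0,"rx": 0,"ry": 4,"rz": 0,"hand": -1}
  ]
}}

```text
time: 4.12
tool_pos: [0.5777, -0.0241, 0.1792]
eef_rot: [-1.003, 1.488, -1.491]
contact_force: [1.0, -0.1, -3.5]
grip_width: 0.0125
```

```bash
python3 -c "
from h import *
q()"
```

```text
t 4.12 tcp [ 0.5777 -0.0241  0.1792] zang -22.24 tilt [0.003  0.0001] F [ 1.  -0.1 -3.5] Mz 0.237 e7 0.910 v7 -0.553 q7 -0.5339 w 0.0125
```

{"name": "drive_tool", "arguments": {
  "commands": [
    {"x": 0,"y": 0,"z": 0,"rx": 0,"ry": 0.8,"rz": 0,"hand": -1},
    {"x": 0,"y": 0,"z": 0,"rx": 0,"ry": 0.8,"rz": 0,"hand": -1}
  ]
}}

```text
time: 4.38
tool_pos: [0.5777, -0.0241, 0.1792]
eef_rot: [-0.995, 1.497, -1.5]
contact_force: [-0.1, -0.6, -3.4]
grip_width: 0.0123
```

```bash
python3 -c "
from h import *
q()"
```

```text
t 4.38 tcp [ 0.5777 -0.0241  0.1792] zang -22.96 tilt [0.003  0.0002] F [-0.1 -0.6 -3.4] Mz 0.110 e7 -0.257 v7 0.006 q7 -0.5462 w 0.0123
```

{"name": "drive_tool", "arguments": {
  "commands": [
    {"x": 0,"y": 0,"z": 0,"rx": 0,"ry": 0,"rz": 0,"hand": 0.1},
    {"x": 0,"y": 0,"z": 0,"rx": 0,"ry": 0,"rz": 0,"hand": 0.1},
    {"x": 0,"y": 0,"z": 0,"rx": 0,"ry": 0,"rz": 0,"hand": 0.1}
  ]
}}

```text
time: 4.75
tool_pos: [0.5778, -0.0241, 0.1795]
eef_rot: [-0.994, 1.497, -1.5]
contact_force: [0.3, -0.3, -1.4]
grip_width: 0.047
```

```bash
python3 -c "
from h import *
st=q(); plan(st,.5785,-.024,.23,21.8);plan(st,.5195,.125,.23,21.8)"
```

```text
t 4.75 tcp [ 0.5778 -0.0241  0.1795] zang -22.96 tilt [0.0028 0.0006] F [ 0.3 -0.3 -1.4] Mz 0.015 e7 0.009 v7 -0.003 q7 -0.5461 w 0.0470
shift cm [-0.02 -5.05  0.06] rot deg [ 3.000e-02 -4.476e+01  1.700e-01]
shift cm [-11.44  -5.09 -11.18] rot deg [ 3.000e-02 -4.476e+01  1.700e-01]
```

{"name": "drive_tool", "arguments": {
  "commands": [
    {"x": 0,"y": -5.5,"z": 0,"rx": 0,"ry": -8,"rz": 0.2,"hand": 0.1},
    {"x": -4,"y": -6.5,"z": -4,"rx": 0,"ry": -18,"rz": 0.2,"hand": 0.1},
    {"x": -8,"y": -6.5,"z": -8,"rx": 0,"ry": -28,"rz": 0.2,"hand": 0.1},
    {"x": -11.4,"y": -6.5,"z": -11.2,"rx": 0,"ry": -38,"rz": 0.2,"hand": 0.1},
    {"x": -11.4,"y": -6.5,"z": -11.2,"rx": 0,"ry": -44.7,"rz": 0.2,"hand": 0.1},
    {"x": -11.4,"y": -6.5,"z": -11.2,"rx": 0,"ry": -44.7,"rz": 0.2,"hand": 0.1}
  ]
}}

```text
time: 5.5
tool_pos: [0.5192, 0.1249, 0.2444]
eef_rot: [-1.365, 0.925, -0.925]
contact_force: [0.9, -0.2, 0.2]
grip_width: 0.0467
```

```bash
python3 - <<'E'
from h import *
from bench import cams
st=q()
plan(st,.5185,.1243,.178,21.8)
c=cams.calibration("wrist");im=cams.read_camera("wrist")[:,:,::-1]
np.savez("c2.npz",**c)
cv2.imwrite("pics/w3.png",im)
p=proj(c,[.5185,.1243,.195])[0];print(p)
x,y=int(p[0])-65,int(p[1])-65
print(x,y)
cv2.imwrite("pics/w3c.png",cv2.resize(cv2.convertScaleAbs(im[y:y+130,x:x+130],alpha=2,beta=20),(520,520),interpolation=cv2.INTER_CUBIC))
E
```

```text
t 5.50 tcp [0.5192 0.1249 0.2444] zang 21.74 tilt [-0.0003  0.0002] F [ 0.9 -0.2  0.2] Mz -0.012 e7 1.285 v7 -0.065 q7 -0.0188 w 0.0467
shift cm [ 0.03  6.64 -0.09] rot deg [-0.01 -0.06 -0.02]
[312.7442123  281.66474033]
247 216
```

View pics/w3c.png

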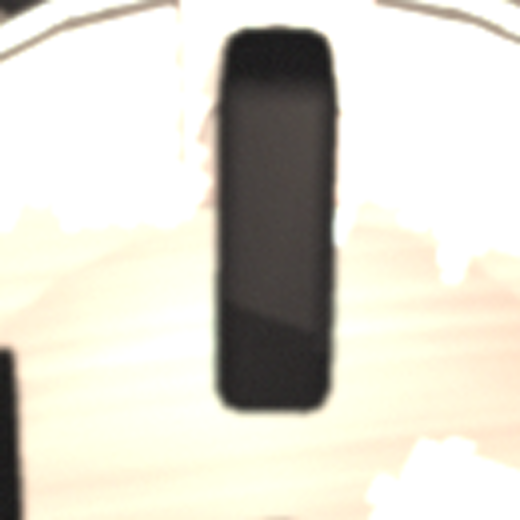

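```bash
python3 - <<'E'
from h import *
c=dict(np.load("c2.npz"))
f=lambda x,y:ray(c,(247+x/4,216+y/4),.195)
print(f(276,246)); d=f(273,410)-f(278.5,82); print(np.degrees(np.arctan2(d[1],d[0])),np.linalg.norm(d))
st=q(); plan(st,.519,.1248,.178,20.9)
E
```

```text
[0.51912455 0.12673261 0.195     ]
-69.18091303023961 0.03984789336625336
t 5.55 tcp [0.5194 0.1243 0.2442] zang 21.56 tilt [-0.0004 -0.0001] F [ 0.7 -0.2 -0. ] Mz -0.012 e7 0.507 v7 -0.016 q7 -0.0207 w 0.0469
shift cm [-0.06  6.62 -0.02] rot deg [ 0.01  0.66 -0.02]
```

{"name": "drive_tool", "arguments": {
  "commands": [
    {"x": -0.1,"y": 4,"z": -0.1,"rx": 0,"ry": 0.8,"rz": 0,"hand": 0.1},
    {"x": -0.1,"y": 6.6,"z": -0.1,"rx": 0,"ry": 0.8,"rz": 0,"hand": 0.1},
    {"x": -0.1,"y": 6.6,"z": -0.1,"rx": 0,"ry": 0.8,"rz": 0,"hand": 0.1},
    {"x": -0.1,"y": 6.6,"z": -0.1,"rx": 0,"ry": 0.8,"rz": 0,"hand": -1},
    {"x": -0.1,"y": 6.6,"z": -0.1,"rx": 0,"ry": 0.8,"rz": 0,"hand": -1},
    {"x": -0.1,"y": 6.6,"z": -0.1,"rx": 0,"ry": 0.8,"rz": 0,"hand": -1},
    {"x": -0.1,"y": 6.6,"z": -0.1,"rx": 0,"ry": 0.8,"rz": 0,"hand": -1}
  ]
}}

```text
time: 6.42
tool_pos: [0.5188, 0.1249, 0.1798]
eef_rot: [-1.358, 0.937, -0.94]
contact_force: [-2.0, -0.6, 6.4]
grip_width: 0.0127
```

```bash
python3 -c "
from h import *
q()"
```

```text
t 6.42 tcp [0.5188 0.1249 0.1798] zang 20.73 tilt [0.0005 0.0017] F [-2.  -0.6  6.4] Mz 0.030 e7 -0.015 v7 -0.001 q7 -0.0686 w 0.0127
```

{"name": "drive_tool", "arguments": {
  "commands": [
    {"x": 0,"y": 0,"z": 0,"rx": 0,"ry": 4,"rz": 0,"hand": -1},
    {"x": 0,"y": 0,"z": 0,"rx": 0,"ry": 8,"rz": 0,"hand": -1}
  ]
}}

```text
time: 6.68
tool_pos: [0.5187, 0.1248, 0.1799]
eef_rot: [-1.304, 1.044, -1.047]
contact_force: [0.9, 0.2, -5.1]
grip_width: 0.0127
```

```bash
python3 -c "
from h import *
q()"
```

```text
t 6.67 tcp [0.5187 0.1248 0.1799] zang 12.59 tilt [0.0003 0.0017] F [ 0.9  0.2 -5.1] Mz 0.230 e7 0.954 v7 -0.541 q7 -0.2070 w 0.0127
```

{"name": "drive_tool", "arguments": {
  "commands": [
    {"x": 0,"y": 0,"z": 0,"rx": 0,"ry": 4,"rz": 0,"hand": -1}
  ]
}}

```text
time: 6.8
tool_pos: [0.5186, 0.1248, 0.1799]
eef_rot: [-1.274, 1.099, -1.101]
contact_force: [1.7, 0.1, -6.0]
grip_width: 0.0126
```

```bash
python3 -c "
from h import *
q()"
```

```text
t 6.80 tcp [0.5186 0.1248 0.1799] zang 8.45 tilt [0.0002 0.0018] F [ 1.7  0.1 -6. ] Mz 0.169 e7 0.992 v7 -0.562 q7 -0.2774 w 0.0126
```

{"name": "drive_tool", "arguments": {
  "commands": [
    {"x": 0,"y": 0,"z": 0,"rx": 0,"ry": 4,"rz": 0,"hand": -1}
  ]
}}

```text
time: 6.92
tool_pos: [0.5186, 0.1248, 0.1799]
eef_rot: [-1.242, 1.152, -1.155]
contact_force: [0.9, 0.1, -7.1]
grip_width: 0.0123
```

```bash
python3 -c "
from h import *
q()"
```

```text
t 6.92 tcp [0.5186 0.1248 0.1799] zang 4.31 tilt [0.0001 0.0019] F [ 0.9  0.1 -7.1] Mz 0.243 e7 0.975 v7 -0.560 q7 -0.3480 w 0.0123
```

{"name": "drive_tool", "arguments": {
  "commands": [
    {"x": 0,"y": 0,"z": 0,"rx": 0,"ry": 4,"rz": 0,"hand": -1}
  ]
}}

```text
time: 7.05
tool_pos: [0.5185, 0.1248, 0.1799]
eef_rot: [-1.209, 1.206, -1.208]
contact_force: [1.9, 0.4, -6.5]
grip_width: 0.0125
```

```bash
python3 -c "
from h import *
q()"
```

```text
t 7.05 tcp [0.5185 0.1248 0.1799] zang 0.18 tilt [-0.0001  0.0019] F [ 1.9  0.4 -6.5] Mz 0.207 e7 0.975 v7 -0.560 q7 -0.4185 w 0.0125
```

{"name": "drive_tool", "arguments": {
  "commands": [
    {"x": 0,"y": 0,"z": 0,"rx": 0,"ry": 4,"rz": 0,"hand": -1}
  ]
}}

```text
time: 7.18
tool_pos: [0.5185, 0.1248, 0.1799]
eef_rot: [-1.174, 1.259, -1.261]
contact_force: [1.1, 0.6, -6.9]
grip_width: 0.0124
```

```bash
python3 -c "
from h import *
q()"
```

```text
t 7.17 tcp [0.5185 0.1248 0.1799] zang -3.96 tilt [-0.0002  0.0019] F [ 1.1  0.6 -6.9] Mz 0.195 e7 0.975 v7 -0.560 q7 -0.4891 w 0.0124
```

{"name": "drive_tool", "arguments": {
  "commands": [
    {"x": 0,"y": 0,"z": 0,"rx": 0,"ry": 4,"rz": 0,"hand": -1}
  ]
}}

```text
time: 7.3
tool_pos: [0.5184, 0.1248, 0.1799]
eef_rot: [-1.137, 1.311, -1.313]
contact_force: [1.7, 0.8, -5.6]
grip_width: 0.0124
```

```bash
python3 -c "
from h import *
q()"
```

```text
t 7.30 tcp [0.5184 0.1248 0.1799] zang -8.10 tilt [-0.0004  0.0019] F [ 1.7  0.8 -5.6] Mz 0.182 e7 0.976 v7 -0.560 q7 -0.5597 w 0.0124
```

{"name": "drive_tool", "arguments": {
  "commands": [
    {"x": 0,"y": 0,"z": 0,"rx": 0,"ry": 4,"rz": 0,"hand": -1}
  ]
}}

```text
time: 7.42
tool_pos: [0.5184, 0.1248, 0.1799]
eef_rot: [-1.099, 1.363, -1.365]
contact_force: [1.0, 0.1, -6.6]
grip_width: 0.0125
```

```bash
python3 -c "
from h import *
q()"
```

```text
t 7.42 tcp [0.5184 0.1248 0.1799] zang -12.24 tilt [-0.0006  0.002 ] F [ 1.   0.1 -6.6] Mz 0.137 e7 0.977 v7 -0.561 q7 -0.6304 w 0.0125
```

{"name": "drive_tool", "arguments": {
  "commands": [
    {"x": 0,"y": 0,"z": 0,"rx": 0,"ry": 4,"rz": 0,"hand": -1}
  ]
}}

```text
time: 7.55
tool_pos: [0.5184, 0.1248, 0.1799]
eef_rot: [-1.058, 1.415, -1.417]
contact_force: [0.8, 0.2, -6.3]
grip_width: 0.0122
```

```bash
python3 -c "
from h import *
q()"
```

```text
t 7.55 tcp [0.5184 0.1248 0.1799] zang -16.38 tilt [-0.0007  0.002 ] F [ 0.8  0.2 -6.3] Mz 0.175 e7 0.977 v7 -0.562 q7 -0.7011 w 0.0122
```

{"name": "drive_tool", "arguments": {
  "commands": [
    {"x": 0,"y": 0,"z": 0,"rx": 0,"ry": 4,"rz": 0,"hand": -1}
  ]
}}

```text
time: 7.68
tool_pos: [0.5183, 0.1248, 0.1799]
eef_rot: [-1.016, 1.467, -1.468]
contact_force: [1.5, 0.0, -6.6]
grip_width: 0.0128
```

```bash
python3 -c "
from h import *
q()"
```

```text
t 7.67 tcp [0.5183 0.1248 0.1799] zang -20.51 tilt [-0.0009  0.0019] F [ 1.5  0.  -6.6] Mz 0.182 e7 0.977 v7 -0.563 q7 -0.7718 w 0.0128
```

{"name": "drive_tool", "arguments": {
  "commands": [
    {"x": 0,"y": 0,"z": 0,"rx": 0,"ry": 4,"rz": 0,"hand": -1}
  ]
}}

```text
time: 7.8
tool_pos: [0.5183, 0.1248, 0.1799]
eef_rot: [-0.972, 1.517, -1.519]
contact_force: [0.4, 0.0, -6.2]
grip_width: 0.0127
```

```bash
python3 -c "
from h import *
q()"
```

```text
t 7.80 tcp [0.5183 0.1248 0.1799] zang -24.64 tilt [-0.0011  0.0019] F [ 0.4  0.  -6.2] Mz 0.187 e7 0.964 v7 -0.562 q7 -0.8424 w 0.0127
```

{"name": "drive_tool", "arguments": {
  "commands": [
    {"x": 0,"y": 0,"z": 0,"rx": 0,"ry": 4,"rz": 0,"hand": -1}
  ]
}}

```text
time: 7.92
tool_pos: [0.5182, 0.1248, 0.1799]
eef_rot: [-0.926, 1.567, -1.569]
contact_force: [0.2, 0.4, -6.0]
grip_width: 0.0124
```

```bash
python3 -c "
from h import *
q()"
```

```text
t 7.92 tcp [0.5182 0.1248 0.1799] zang -28.78 tilt [-0.0013  0.0018] F [ 0.2  0.4 -6. ] Mz 0.274 e7 0.945 v7 -0.561 q7 -0.9132 w 0.0124
```

{"name": "drive_tool", "arguments": {
  "commands": [
    {"x": 0,"y": 0,"z": 0,"rx": 0,"ry": 3.5,"rz": 0,"hand": -1}
  ]
}}

```text
time: 8.05
tool_pos: [0.5182, 0.1249, 0.1799]
eef_rot: [-0.884, 1.611, -1.613]
contact_force: [0.0, 0.5, -7.0]
grip_width: 0.0129
```

```bash
python3 -c "
from h import *
q()"
```

```text
t 8.05 tcp [0.5182 0.1249 0.1799] zang -32.41 tilt [-0.0014  0.0017] F [ 0.   0.5 -7. ] Mz 0.200 e7 0.711 v7 -0.492 q7 -0.9752 w 0.0129
```

{"name": "drive_tool", "arguments": {
  "commands": [
    {"x": 0,"y": 0,"z": 0,"rx": 0,"ry": 0,"rz": 0,"hand": -1},
    {"x": 0,"y": 0,"z": 0,"rx": 0,"ry": 0,"rz": 0,"hand": 0.1},
    {"x": 0,"y": 0,"z": 0,"rx": 0,"ry": 0,"rz": 0,"hand": 0.1},
    {"x": 0,"y": 0,"z": 0,"rx": 0,"ry": 0,"rz": 0,"hand": 0.1}
  ]
}}

```text
time: 8.55
tool_pos: [0.5184, 0.1249, 0.1804]
eef_rot: [-0.884, 1.61, -1.612]
contact_force: [0.9, -0.6, 0.6]
grip_width: 0.0469
```

```bash
python3 -c "
from h import *
st=q(); plan(st,.623,.0795,.23,110.9)"
```

```text
t 8.55 tcp [0.5184 0.1249 0.1804] zang -32.39 tilt [-0.0019  0.0024] F [ 0.9 -0.6  0.6] Mz 0.021 e7 0.013 v7 -0.003 q7 -0.9748 w 0.0469
shift cm [-1.77 -4.93 11.28] rot deg [-1.9000e-01 -1.4329e+02  1.3000e-01]
```

{"name": "drive_tool", "arguments": {
  "commands": [
    {"x": 0,"y": -5,"z": 0,"rx": 0,"ry": -10,"rz": 0,"hand": 0.1},
    {"x": -1,"y": -5.5,"z": 4,"rx": 0,"ry": -20,"rz": 0,"hand": 0.1},
    {"x": -1.8,"y": -5.5,"z": 8,"rx": 0,"ry": -30,"rz": 0,"hand": 0.1},
    {"x": -1.8,"y": -5.5,"z": 11.3,"rx": 0,"ry": -40,"rz": 0,"hand": 0.1},
    {"x": -1.8,"y": -5.5,"z": 11.3,"rx": 0,"ry": -50,"rz": 0,"hand": 0.1},
    {"x": -1.8,"y": -5.5,"z": 11.3,"rx": 0,"ry": -60,"rz": 0,"hand": 0.1},
    {"x": -1.8,"y": -5.5,"z": 11.3,"rx": 0,"ry": -70,"rz": 0,"hand": 0.1},
    {"x": -1.8,"y": -5.5,"z": 11.3,"rx": 0,"ry": -80,"rz": 0,"hand": 0.1}
  ]
}}

```text
time: 9.55
tool_pos: [0.6235, 0.0795, 0.2358]
eef_rot: [-1.492, 0.572, -0.576]
contact_force: [0.1, -0.5, -0.0]
grip_width: 0.047
```

```bash
python3 -c "
from h import *
st=q(); plan(st,.6223,.0801,.178,110.9)"
```

```text
t 9.55 tcp [0.6235 0.0795 0.2358] zang 47.94 tilt [0.0021 0.0025] F [ 0.1 -0.5 -0. ] Mz 0.023 e7 -2.777 v7 1.317 q7 0.4565 w 0.0470
shift cm [-0.14  5.78 -0.05] rot deg [-6.000e-02 -6.296e+01  1.900e-01]
```

{"name": "drive_tool", "arguments": {
  "commands": [
    {"x": -0.1,"y": 0,"z": -0.1,"rx": 0,"ry": -10.5,"rz": 0.2,"hand": 0.1},
    {"x": -0.1,"y": 0,"z": -0.1,"rx": 0,"ry": -21,"rz": 0.2,"hand": 0.1},
    {"x": -0.1,"y": 0,"z": -0.1,"rx": 0,"ry": -31.5,"rz": 0.2,"hand": 0.1},
    {"x": -0.1,"y": 0,"z": -0.1,"rx": 0,"ry": -42,"rz": 0.2,"hand": 0.1},
    {"x": -0.1,"y": 0,"z": -0.1,"rx": 0,"ry": -52.5,"rz": 0.2,"hand": 0.1},
    {"x": -0.1,"y": 0,"z": -0.1,"rx": 0,"ry": -63,"rz": 0.2,"hand": 0.1},
    {"x": -0.1,"y": 0,"z": -0.1,"rx": 0,"ry": -63,"rz": 0.2,"hand": 0.1}
  ]
}}

```text
time: 10.42
tool_pos: [0.6222, 0.0793, 0.2359]
eef_rot: [-1.551, -0.286, 0.286]
contact_force: [-0.9, 0.2, -0.3]
grip_width: 0.0469
```

```bash
python3 - <<'E'
from h import *
from bench import cams
st=q()
plan(st,.6223,.0801,.178,110.9)
c=cams.calibration("wrist");im=cams.read_camera("wrist")[:,:,::-1]
np.savez("c3.npz",**c)
p=proj(c,[.6223,.0801,.195])[0];print(p)
x,y=int(p[0])-65,int(p[1])-65
print(x,y)
cv2.imwrite("pics/w4c.png",cv2.resize(cv2.convertScaleAbs(im[y:y+130,x:x+130],alpha=2,beta=20),(520,520),interpolation=cv2.INTER_CUBIC))
E
```

```text
t 10.43 tcp [0.6222 0.0793 0.2359] zang 110.88 tilt [0.0004 0.0013] F [-0.9  0.2 -0.3] Mz -0.023 e7 1.962 v7 -0.099 q7 1.4915 w 0.0469
shift cm [0.04 5.79 0.07] rot deg [-0.07 -0.02  0.02]
[319.17378632 288.09213184]
254 223
```

View pics/w4c.png

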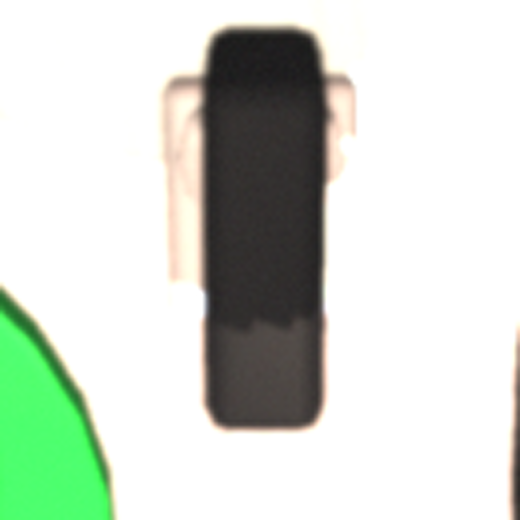

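{"name": "drive_tool", "arguments": {
  "commands": [
    {"x": 0,"y": 4,"z": 0.1,"rx": 0,"ry": 0,"rz": 0,"hand": 0.1},
    {"x": 0,"y": 5.8,"z": 0.1,"rx": 0,"ry": 0,"rz": 0,"hand": 0.1},
    {"x": 0,"y": 5.8,"z": 0.1,"rx": 0,"ry": 0,"rz": 0,"hand": 0.1},
    {"x": 0,"y": 5.8,"z": 0.1,"rx": 0,"ry": 0,"rz": 0,"hand": -1},
    {"x": 0,"y": 5.8,"z": 0.1,"rx": 0,"ry": 0,"rz": 0,"hand": -1},
    {"x": 0,"y": 5.8,"z": 0.1,"rx": 0,"ry": 0,"rz": 0,"hand": -1},
    {"x": 0,"y": 5.8,"z": 0.1,"rx": 0,"ry": 0,"rz": 0,"hand": -1}
  ]
}}

```text
time: 11.35
tool_pos: [0.6224, 0.0807, 0.1794]
eef_rot: [-1.551, -0.285, 0.282]
contact_force: [-1.7, -0.2, 5.8]
grip_width: 0.0126
```

```bash
python3 -c "
from h import *
q()"
```

```text
t 11.35 tcp [0.6224 0.0807 0.1794] zang 110.70 tilt [0.0024 0.0007] F [-1.7 -0.2  5.8] Mz 0.065 e7 -0.051 v7 0.001 q7 1.4605 w 0.0126
```

{"name": "drive_tool", "arguments": {
  "commands": [
    {"x": 0,"y": 0,"z": 0,"rx": 0,"ry": 4,"rz": 0,"hand": -1},
    {"x": 0,"y": 0,"z": 0,"rx": 0,"ry": 8,"rz": 0,"hand": -1}
  ]
}}

```text
time: 11.6
tool_pos: [0.6224, 0.0808, 0.1795]
eef_rot: [-1.563, -0.174, 0.171]
contact_force: [0.4, 0.8, -2.8]
grip_width: 0.0124
```

```bash
python3 -c "
from h import *
q()"
```

```text
t 11.60 tcp [0.6224 0.0808 0.1795] zang 102.58 tilt [0.0023 0.001 ] F [ 0.4  0.8 -2.8] Mz 0.225 e7 0.895 v7 -0.513 q7 1.3295 w 0.0124
```

{"name": "drive_tool", "arguments": {
  "commands": [
    {"x": 0,"y": 0,"z": 0,"rx": 0,"ry": 4,"rz": 0,"hand": -1}
  ]
}}

```text
time: 11.72
tool_pos: [0.6223, 0.0808, 0.1795]
eef_rot: [-1.566, -0.118, 0.114]
contact_force: [1.3, 0.3, -4.1]
grip_width: 0.0128
```

```bash
python3 -c "
from h import *
q()"
```

```text
t 11.72 tcp [0.6223 0.0808 0.1795] zang 98.46 tilt [0.0023 0.0012] F [ 1.3  0.3 -4.1] Mz 0.214 e7 0.927 v7 -0.531 q7 1.2628 w 0.0128
```

{"name": "drive_tool", "arguments": {
  "commands": [
    {"x": 0,"y": 0,"z": 0,"rx": 0,"ry": 4,"rz": 0,"hand": -1}
  ]
}}

```text
time: 11.85
tool_pos: [0.6223, 0.0808, 0.1795]
eef_rot: [-1.569, -0.061, 0.058]
contact_force: [1.5, 1.7, -3.2]
grip_width: 0.0122
```

```bash
python3 -c "
from h import *
q()"
```

```text
t 11.85 tcp [0.6223 0.0808 0.1795] zang 94.33 tilt [0.0023 0.0012] F [ 1.5  1.7 -3.2] Mz 0.207 e7 0.913 v7 -0.528 q7 1.1959 w 0.0122
```

{"name": "drive_tool", "arguments": {
  "commands": [
    {"x": 0,"y": 0,"z": 0,"rx": 0,"ry": 4,"rz": 0,"hand": -1}
  ]
}}

```text
time: 11.98
tool_pos: [0.6223, 0.0808, 0.1795]
eef_rot: [-1.569, -0.005, 0.001]
contact_force: [1.6, 0.1, -3.2]
grip_width: 0.0123
```

```bash
python3 -c "
from h import *
q()"
```

```text
t 11.97 tcp [0.6223 0.0808 0.1795] zang 90.20 tilt [0.0023 0.0014] F [ 1.6  0.1 -3.2] Mz 0.143 e7 0.914 v7 -0.532 q7 1.1290 w 0.0123
```

{"name": "drive_tool", "arguments": {
  "commands": [
    {"x": 0,"y": 0,"z": 0,"rx": 0,"ry": 4,"rz": 0,"hand": -1}
  ]
}}

```text
time: 12.1
tool_pos: [0.6223, 0.0808, 0.1795]
eef_rot: [-1.569, 0.052, -0.056]
contact_force: [1.2, -0.3, -3.4]
grip_width: 0.0127
```

```bash
python3 -c "
from h import *
q()"
```

```text
t 12.10 tcp [0.6223 0.0808 0.1795] zang 86.08 tilt [0.0023 0.0015] F [ 1.2 -0.3 -3.4] Mz 0.149 e7 0.915 v7 -0.533 q7 1.0620 w 0.0127
```

{"name": "drive_tool", "arguments": {
  "commands": [
    {"x": 0,"y": 0,"z": 0,"rx": 0,"ry": 4,"rz": 0,"hand": -1}
  ]
}}

```text
time: 12.22
tool_pos: [0.6223, 0.0808, 0.1795]
eef_rot: [-1.567, 0.108, -0.112]
contact_force: [0.4, 0.0, -3.4]
grip_width: 0.0124
```

```bash
python3 -c "
from h import *
q()"
```

```text
t 12.22 tcp [0.6223 0.0808 0.1795] zang 81.95 tilt [0.0023 0.0016] F [ 0.4  0.  -3.4] Mz 0.278 e7 0.904 v7 -0.532 q7 0.9949 w 0.0124
```

{"name": "drive_tool", "arguments": {
  "commands": [
    {"x": 0,"y": 0,"z": 0,"rx": 0,"ry": 4,"rz": 0,"hand": -1}
  ]
}}

```text
time: 12.35
tool_pos: [0.6224, 0.0808, 0.1795]
eef_rot: [-1.563, 0.165, -0.169]
contact_force: [-0.2, -0.2, -3.4]
grip_width: 0.0124
```

```bash
python3 -c "
from h import *
q()"
```

```text
t 12.35 tcp [0.6224 0.0808 0.1795] zang 77.83 tilt [0.0023 0.0018] F [-0.2 -0.2 -3.4] Mz 0.204 e7 0.885 v7 -0.534 q7 0.9277 w 0.0124
```

{"name": "drive_tool", "arguments": {
  "commands": [
    {"x": 0,"y": 0,"z": 0,"rx": 0,"ry": 3.6,"rz": 0,"hand": -1},
    {"x": 0,"y": 0,"z": 0,"rx": 0,"ry": 3.6,"rz": 0,"hand": -1},
    {"x": 0,"y": 0,"z": 0,"rx": 0,"ry": 3.6,"rz": 0,"hand": 0.1},
    {"x": 0,"y": 0,"z": 0,"rx": 0,"ry": 3.6,"rz": 0,"hand": 0.1},
    {"x": 0,"y": 0,"z": 0,"rx": 0,"ry": 3.6,"rz": 0,"hand": 0.1}
  ]
}}

```text
time: 12.98
tool_pos: [0.6225, 0.0808, 0.1798]
eef_rot: [-1.558, 0.214, -0.218]
contact_force: [-0.2, -0.7, -0.2]
grip_width: 0.047
```

```bash
python3 -c "
from h import *
st=q(); plan(st,.474,.021,.235,109.6)"
```

```text
t 12.97 tcp [0.6225 0.0808 0.1798] zang 74.25 tilt [0.0026 0.0021] F [-0.2 -0.7 -0.2] Mz 0.000 e7 0.013 v7 -0.002 q7 0.8695 w 0.0470
shift cm [-12.65  -5.58  -9.78] rot deg [ -0.07 -35.35   0.18]
```

{"name": "drive_tool", "arguments": {
  "commands": [
    {"x": 0,"y": -5,"z": 0,"rx": 0,"ry": -8,"rz": 0.2,"hand": 0.1},
    {"x": -4,"y": -5.6,"z": -3.2,"rx": 0,"ry": -18,"rz": 0.2,"hand": 0.1},
    {"x": -8,"y": -5.6,"z": -6.4,"rx": 0,"ry": -28,"rz": 0.2,"hand": 0.1},
    {"x": -12.6,"y": -5.6,"z": -9.8,"rx": 0,"ry": -35.3,"rz": 0.2,"hand": 0.1},
    {"x": -12.6,"y": -5.6,"z": -9.8,"rx": 0,"ry": -35.3,"rz": 0.2,"hand": 0.1},
    {"x": -12.6,"y": -5.6,"z": -9.8,"rx": 0,"ry": -35.3,"rz": 0.2,"hand": 0.1}
  ]
}}

```text
time: 13.72
tool_pos: [0.475, 0.0204, 0.2359]
eef_rot: [-1.554, -0.267, 0.265]
contact_force: [1.0, 0.2, 1.0]
grip_width: 0.0471
```

```bash
python3 - <<'E'
from h import *
from bench import cams
st=q()
plan(st,.474,.0205,.178,109.6)
c=cams.calibration("wrist");im=cams.read_camera("wrist")[:,:,::-1]
p=proj(c,[.474,.0205,.195])[0];print(p)
x,y=int(p[0])-65,int(p[1])-65
print(x,y)
cv2.imwrite("pics/w5c.png",cv2.resize(cv2.convertScaleAbs(im[y:y+130,x:x+130],alpha=2,beta=20),(520,520),interpolation=cv2.INTER_CUBIC))
E
```

```text
t 13.72 tcp [0.475  0.0204 0.2359] zang 109.44 tilt [ 0.0014 -0.0004] F [1.  0.2 1. ] Mz -0.056 e7 0.224 v7 -0.004 q7 1.7666 w 0.0471
shift cm [-0.1   5.79  0.05] rot deg [ 0.02 -0.16  0.08]
[318.59278296 285.06456901]
253 220
```

View pics/w5c.png

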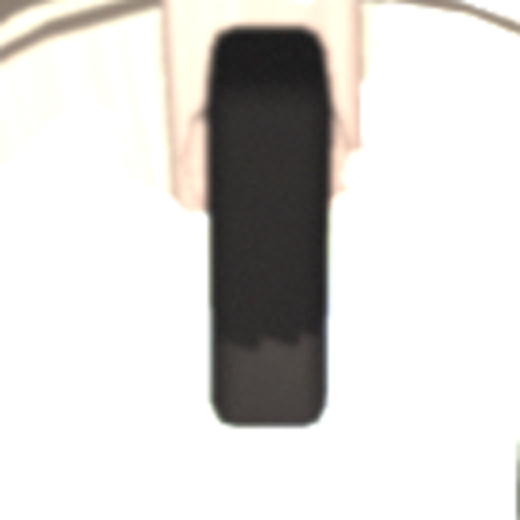

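Knob at about (319.5, 284), aligned with the fingers to within half a degree. Descend and grip.

{"name": "drive_tool", "arguments": {
  "commands": [
    {"x": -0.1,"y": 4,"z": 0,"rx": 0,"ry": 0,"rz": 0.1,"hand": 0.1},
    {"x": -0.1,"y": 5.8,"z": 0,"rx": 0,"ry": 0,"rz": 0.1,"hand": 0.1},
    {"x": -0.1,"y": 5.8,"z": 0,"rx": 0,"ry": 0,"rz": 0.1,"hand": 0.1},
    {"x": -0.1,"y": 5.8,"z": 0,"rx": 0,"ry": 0,"rz": 0.1,"hand": -1},
    {"x": -0.1,"y": 5.8,"z": 0,"rx": 0,"ry": 0,"rz": 0.1,"hand": -1},
    {"x": -0.1,"y": 5.8,"z": 0,"rx": 0,"ry": 0,"rz": 0.1,"hand": -1},
    {"x": -0.1,"y": 5.8,"z": 0,"rx": 0,"ry": 0,"rz": 0.1,"hand": -1}
  ]
}}

```text
time: 14.65
tool_pos: [0.475, 0.0216, 0.1791]
eef_rot: [-1.553, -0.268, 0.267]
contact_force: [-2.2, 3.1, 4.9]
grip_width: 0.0127
```

```bash
python3 -c "
from h import *
q()"
```

```text
t 14.65 tcp [0.475  0.0216 0.1791] zang 109.53 tilt [0.0012 0.0008] F [-2.2  3.1  4.9] Mz 0.017 e7 0.018 v7 -0.000 q7 1.7117 w 0.0127
```

{"name": "drive_tool", "arguments": {
  "commands": [
    {"x": 0,"y": 0,"z": 0,"rx": 0,"ry": 4,"rz": 0,"hand": -1},
    {"x": 0,"y": 0,"z": 0,"rx": 0,"ry": 8,"rz": 0,"hand": -1}
  ]
}}

```text
time: 14.9
tool_pos: [0.475, 0.0215, 0.1792]
eef_rot: [-1.564, -0.157, 0.156]
contact_force: [1.3, 0.1, -7.1]
grip_width: 0.0126
```

```bash
python3 -c "
from h import *
q()"
```

```text
t 14.90 tcp [0.475  0.0215 0.1792] zang 101.42 tilt [0.0012 0.0005] F [ 1.3  0.1 -7.1] Mz 0.216 e7 0.972 v7 -0.552 q7 1.5717 w 0.0126
```

{"name": "drive_tool", "arguments": {
  "commands": [
    {"x": 0,"y": 0,"z": 0,"rx": 0,"ry": 4,"rz": 0,"hand": -1}
  ]
}}

```text
time: 15.02
tool_pos: [0.475, 0.0214, 0.1792]
eef_rot: [-1.568, -0.101, 0.099]
contact_force: [3.2, 0.7, -8.7]
grip_width: 0.0125
```

```bash
python3 -c "
from h import *
q()"
```

```text
t 15.03 tcp [0.475  0.0214 0.1792] zang 97.30 tilt [0.0015 0.0003] F [ 3.2  0.7 -8.7] Mz 0.228 e7 0.999 v7 -0.565 q7 1.5007 w 0.0125
```

{"name": "drive_tool", "arguments": {
  "commands": [
    {"x": 0,"y": 0,"z": 0,"rx": 0,"ry": 4,"rz": 0,"hand": -1}
  ]
}}

```text
time: 15.15
tool_pos: [0.475, 0.0214, 0.1792]
eef_rot: [-1.57, -0.045, 0.042]
contact_force: [1.6, 1.1, -7.7]
grip_width: 0.0125
```

```bash
python3 -c "
from h import *
q()"
```

```text
t 15.15 tcp [0.475  0.0214 0.1792] zang 93.18 tilt [0.0019 0.0001] F [ 1.6  1.1 -7.7] Mz 0.203 e7 0.985 v7 -0.564 q7 1.4296 w 0.0125
```

{"name": "drive_tool", "arguments": {
  "commands": [
    {"x": 0,"y": 0,"z": 0,"rx": 0,"ry": 4,"rz": 0,"hand": -1}
  ]
}}

```text
time: 15.28
tool_pos: [0.475, 0.0213, 0.1792]
eef_rot: [-1.571, 0.011, -0.015]
contact_force: [3.1, -0.1, -7.6]
grip_width: 0.0124
```

```bash
python3 -c "
from h import *
q()"
```

```text
t 15.28 tcp [0.475  0.0213 0.1792] zang 89.06 tilt [0.0022 0.    ] F [ 3.1 -0.1 -7.6] Mz 0.191 e7 0.985 v7 -0.564 q7 1.3584 w 0.0124
```

{"name": "drive_tool", "arguments": {
  "commands": [
    {"x": 0,"y": 0,"z": 0,"rx": 0,"ry": 4,"rz": 0,"hand": -1}
  ]
}}

```text
time: 15.4
tool_pos: [0.4749, 0.0212, 0.1792]
eef_rot: [-1.57, 0.067, -0.071]
contact_force: [2.3, 0.7, -7.2]
grip_width: 0.0127
```

```bash
python3 -c "
from h import *
q()"
```

```text
t 15.40 tcp [0.4749 0.0212 0.1792] zang 84.94 tilt [ 0.0025 -0.    ] F [ 2.3  0.7 -7.2] Mz 0.190 e7 0.985 v7 -0.565 q7 1.2873 w 0.0127
```

{"name": "drive_tool", "arguments": {
  "commands": [
    {"x": 0,"y": 0,"z": 0,"rx": 0,"ry": 4,"rz": 0,"hand": -1}
  ]
}}

```text
time: 15.52
tool_pos: [0.4749, 0.0212, 0.1792]
eef_rot: [-1.567, 0.124, -0.128]
contact_force: [1.7, 1.1, -7.5]
grip_width: 0.0124
```

```bash
python3 -c "
from h import *
q()"
```

```text
t 15.53 tcp [0.4749 0.0212 0.1792] zang 80.82 tilt [ 0.0028 -0.    ] F [ 1.7  1.1 -7.5] Mz 0.232 e7 0.985 v7 -0.565 q7 1.2161 w 0.0124
```

{"name": "drive_tool", "arguments": {
  "commands": [
    {"x": 0,"y": 0,"z": 0,"rx": 0,"ry": 4,"rz": 0,"hand": -1}
  ]
}}

```text
time: 15.65
tool_pos: [0.4749, 0.0211, 0.1792]
eef_rot: [-1.563, 0.18, -0.185]
contact_force: [2.9, 1.1, -7.6]
grip_width: 0.0126
```

```bash
python3 -c "
from h import *
q()"
```

```text
t 15.65 tcp [0.4749 0.0211 0.1792] zang 76.69 tilt [ 0.0031 -0.    ] F [ 2.9  1.1 -7.6] Mz 0.199 e7 0.986 v7 -0.566 q7 1.1449 w 0.0126
```

{"name": "drive_tool", "arguments": {
  "commands": [
    {"x": 0,"y": 0,"z": 0,"rx": 0,"ry": 4,"rz": 0,"hand": -1}
  ]
}}

```text
time: 15.78
tool_pos: [0.4749, 0.021, 0.1792]
eef_rot: [-1.558, 0.236, -0.242]
contact_force: [1.3, 0.3, -7.5]
grip_width: 0.0126
```

```bash
python3 -c "
from h import *
q()"
```

```text
t 15.78 tcp [0.4749 0.021  0.1792] zang 72.57 tilt [0.0035 0.0001] F [ 1.3  0.3 -7.5] Mz 0.207 e7 0.981 v7 -0.565 q7 1.0736 w 0.0126
```

{"name": "drive_tool", "arguments": {
  "commands": [
    {"x": 0,"y": 0,"z": 0,"rx": 0,"ry": 4,"rz": 0,"hand": -1}
  ]
}}

```text
time: 15.9
tool_pos: [0.4749, 0.0209, 0.1792]
eef_rot: [-1.551, 0.292, -0.298]
contact_force: [1.5, 0.3, -6.7]
grip_width: 0.0126
```

```bash
python3 -c "
from h import *
q()"
```

```text
t 15.90 tcp [0.4749 0.0209 0.1792] zang 68.44 tilt [0.0037 0.0002] F [ 1.5  0.3 -6.7] Mz 0.277 e7 0.961 v7 -0.566 q7 1.0024 w 0.0126
```

{"name": "drive_tool", "arguments": {
  "commands": [
    {"x": 0,"y": 0,"z": 0,"rx": 0,"ry": 4,"rz": 0,"hand": -1}
  ]
}}

```text
time: 16.02
tool_pos: [0.4748, 0.0208, 0.1791]
eef_rot: [-1.543, 0.348, -0.355]
contact_force: [2.4, 0.9, -7.2]
grip_width: 0.0122
```

```bash
python3 -c "
from h import *
q()"
```

```text
t 16.02 tcp [0.4748 0.0208 0.1791] zang 64.33 tilt [0.004  0.0004] F [ 2.4  0.9 -7.2] Mz 0.257 e7 0.941 v7 -0.566 q7 0.9312 w 0.0122
```

{"name": "drive_tool", "arguments": {
  "commands": [
    {"x": 0,"y": 0,"z": 0,"rx": 0,"ry": 0.5,"rz": 0,"hand": -1},
    {"x": 0,"y": 0,"z": 0,"rx": 0,"ry": 0.5,"rz": 0,"hand": -1},
    {"x": 0,"y": 0,"z": 0,"rx": 0,"ry": 0.5,"rz": 0,"hand": 0.1},
    {"x": 0,"y": 0,"z": 0,"rx": 0,"ry": 0.5,"rz": 0,"hand": 0.1},
    {"x": 0,"y": 0,"z": 0,"rx": 0,"ry": 0.5,"rz": 0,"hand": 0.1}
  ]
}}

```text
time: 16.65
tool_pos: [0.4751, 0.0208, 0.1795]
eef_rot: [-1.541, 0.354, -0.362]
contact_force: [-0.1, -0.8, 0.8]
grip_width: 0.047
```

```bash
python3 -c "
from h import *
st=q(); plan(st,.578,-.0241,.235,-22.96)"
```

```text
t 16.65 tcp [0.4751 0.0208 0.1795] zang 63.83 tilt [0.0046 0.0006] F [-0.1 -0.8  0.8] Mz -0.039 e7 0.007 v7 -0.002 q7 0.9228 w 0.0470
shift cm [11.25 -5.49  0.51] rot deg [-0.23 86.79  0.19]
```

```bash
sed -i 's/v7 {st\["joint_velocities"\]\[6\]:.3f}/v7 {st["joint_velocities"][6]:.5f}/; s/e7 {st\["joint_efforts"\]\[6\]:.3f}/e7 {st["joint_efforts"][6]:.4f}/' h.py; grep -c '6\]:.5f' h.py
```

```text
1
```

{"name": "drive_tool", "arguments": {
  "commands": [
    {"x": 0,"y": -5,"z": 0,"rx": 0,"ry": 10,"rz": 0,"hand": 0.1},
    {"x": 4,"y": -5.5,"z": 0.2,"rx": 0,"ry": 20,"rz": 0,"hand": 0.1},
    {"x": 8,"y": -5.5,"z": 0.4,"rx": 0,"ry": 30,"rz": 0,"hand": 0.1},
    {"x": 11.2,"y": -5.5,"z": 0.5,"rx": 0,"ry": 40,"rz": 0,"hand": 0.1},
    {"x": 11.2,"y": -5.5,"z": 0.5,"rx": 0,"ry": 50,"rz": 0,"hand": 0.1},
    {"x": 11.2,"y": -5.5,"z": 0.5,"rx": 0,"ry": 60,"rz": 0,"hand": 0.1},
    {"x": 11.2,"y": -5.5,"z": 0.5,"rx": 0,"ry": 70,"rz": 0,"hand": 0.1},
    {"x": 11.2,"y": -5.5,"z": 0.5,"rx": 0,"ry": 80,"rz": 0,"hand": 0.1}
  ]
}}

```text
time: 17.65
tool_pos: [0.5776, -0.024, 0.2351]
eef_rot: [-1.056, 1.414, -1.421]
contact_force: [-0.2, -0.4, -0.1]
grip_width: 0.047
```

```bash
python3 -c "
from h import *
st=q(); plan(st,.578,-.0241,.178,-22.96)"
```

```text
t 17.65 tcp [ 0.5776 -0.024   0.2351] zang -16.50 tilt [0.0001 0.0046] F [-0.2 -0.4 -0.1] Mz 0.007 e7 2.8268 v7 -1.33654 q7 -0.4598 w 0.0470
shift cm [-0.    5.71  0.01] rot deg [-0.27  6.46 -0.01]
```

{"name": "drive_tool", "arguments": {
  "commands": [
    {"x": 0,"y": 2,"z": 0,"rx": -0.2,"ry": 6.5,"rz": 0,"hand": 0.1},
    {"x": 0,"y": 5.7,"z": 0,"rx": -0.2,"ry": 6.5,"rz": 0,"hand": 0.1},
    {"x": 0,"y": 5.7,"z": 0,"rx": -0.2,"ry": 6.5,"rz": 0,"hand": 0.1},
    {"x": 0,"y": 5.7,"z": 0,"rx": -0.2,"ry": 6.5,"rz": 0,"hand": 0.1}
  ]
}}

```text
time: 18.15
tool_pos: [0.5785, -0.024, 0.1794]
eef_rot: [-0.99, 1.497, -1.499]
contact_force: [0.8, 0.2, 0.1]
grip_width: 0.0471
```

```bash
sed -i 's/ w {st\["grip_width/ T {-2.115*st["joint_velocities"][6]-st["joint_efforts"][6]:.4f} w {st["grip_width/' h.py; python3 -c "
from h import *
st=q(); plan(st,.578,-.0241,.178,-22.96)"
```

```text
t 18.15 tcp [ 0.5785 -0.024   0.1794] zang -22.98 tilt [-0.0008  0.002 ] F [0.8 0.2 0.1] Mz 0.021 e7 -0.0078 v7 -0.00077 q7 -0.5944 T 0.0094 w 0.0471
shift cm [ 0.03  0.14 -0.04] rot deg [-0.12 -0.02 -0.04]
```

{"name": "drive_tool", "arguments": {
  "commands": [
    {"x": 0,"y": 0,"z": 0,"rx": 0,"ry": 0,"rz": 0,"hand": -1},
    {"x": 0,"y": 0,"z": 0,"rx": 0,"ry": 0,"rz": 0,"hand": -1},
    {"x": 0,"y": 0,"z": 0,"rx": 0,"ry": 0,"rz": 0,"hand": -1},
    {"x": 0,"y": 0,"z": 0,"rx": 0,"ry": 0,"rz": 0,"hand": -1}
  ]
}}

```text
time: 18.65
tool_pos: [0.578, -0.0234, 0.181]
eef_rot: [-0.991, 1.496, -1.499]
contact_force: [-8.7, 1.5, 10.6]
grip_width: 0.0125
```

```bash
python3 -c "
from h import *
st=q()"
```

```text
t 18.65 tcp [ 0.578  -0.0234  0.181 ] zang -22.96 tilt [-0.0004  0.0018] F [-8.7  1.5 10.6] Mz -0.017 e7 0.0114 v7 0.00012 q7 -0.5942 T -0.0116 w 0.0125
```

{"name": "drive_tool", "arguments": {
  "commands": [
    {"x": 0,"y": 0,"z": 0,"rx": 0,"ry": 4,"rz": 0,"hand": -1},
    {"x": 0,"y": 0,"z": 0,"rx": 0,"ry": 8,"rz": 0,"hand": -1}
  ]
}}

```text
time: 18.9
tool_pos: [0.5779, -0.0234, 0.1812]
eef_rot: [-0.901, 1.595, -1.597]
contact_force: [-0.5, 0.2, -2.6]
grip_width: 0.0122
```

```bash
python3 -c "
from h import *
st=q()"
```

```text
t 18.90 tcp [ 0.5779 -0.0234  0.1812] zang -31.06 tilt [-0.0004  0.0018] F [-0.5  0.2 -2.6] Mz 0.273 e7 0.8476 v7 -0.53054 q7 -0.7296 T 0.2745 w 0.0122
```

{"name": "drive_tool", "arguments": {
  "commands": [
    {"x": 0,"y": 0,"z": 0,"rx": 0,"ry": 4,"rz": 0,"hand": -1}
  ]
}}

```text
time: 19.02
tool_pos: [0.5779, -0.0234, 0.1812]
eef_rot: [-0.852, 1.643, -1.646]
contact_force: [1.2, 0.6, -5.7]
grip_width: 0.0125
```

```bash
python3 -c "
from h import *
st=q()"
```

```text
t 19.02 tcp [ 0.5779 -0.0234  0.1812] zang -35.16 tilt [-0.0005  0.0019] F [ 1.2  0.6 -5.7] Mz 0.295 e7 0.8515 v7 -0.54552 q7 -0.7982 T 0.3023 w 0.0125
```

{"name": "drive_tool", "arguments": {
  "commands": [
    {"x": 0,"y": 0,"z": 0,"rx": 0,"ry": 4,"rz": 0,"hand": -1}
  ]
}}

```text
time: 19.15
tool_pos: [0.5778, -0.0234, 0.1812]
eef_rot: [-0.802, 1.692, -1.694]
contact_force: [2.2, -0.6, -4.7]
grip_width: 0.0123
```

```bash
python3 -c "
from h import *
st=q()"
```

```text
t 19.15 tcp [ 0.5778 -0.0234  0.1812] zang -39.25 tilt [-0.0006  0.002 ] F [ 2.2 -0.6 -4.7] Mz 0.331 e7 0.8190 v7 -0.54699 q7 -0.8670 T 0.3378 w 0.0123
```

{"name": "drive_tool", "arguments": {
  "commands": [
    {"x": 0,"y": 0,"z": 0,"rx": 0,"ry": 4,"rz": 0,"hand": -1}
  ]
}}

```text
time: 19.27
tool_pos: [0.5778, -0.0234, 0.1812]
eef_rot: [-0.749, 1.739, -1.742]
contact_force: [1.3, 0.0, -4.4]
grip_width: 0.0126
```

```bash
python3 -c "
from h import *
st=q()
from bench import cams
c=cams.calibration('wrist');cv2.imwrite('pics/w6.png',cams.read_camera('wrist')[:,:,::-1]);np.savez('c6.npz',**c);q()"
```

```text
t 19.27 tcp [ 0.5778 -0.0234  0.1812] zang -43.36 tilt [-0.0007  0.0021] F [ 1.3  0.  -4.4] Mz 0.366 e7 0.7990 v7 -0.54648 q7 -0.9358 T 0.3568 w 0.0126
t 19.32 tcp [ 0.5778 -0.0234  0.1812] zang -43.56 tilt [-0.0007  0.0021] F [ 2.2  0.6 -5.7] Mz 0.221 e7 0.6484 v7 0.10420 q7 -0.9391 T -0.8687 w 0.0125
```

View pics/w6.png

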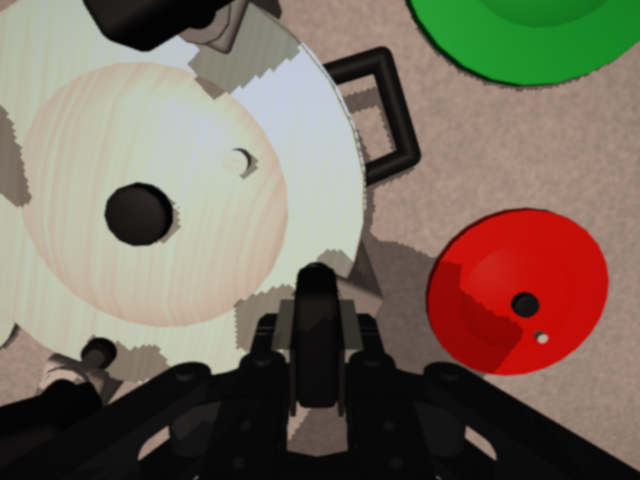

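{"name": "drive_tool", "arguments": {
  "commands": [
    {"x": 0,"y": 0,"z": 0,"rx": 0,"ry": 3,"rz": 0,"hand": -1}
  ]
}}

```text
time: 19.45
tool_pos: [0.5778, -0.0234, 0.1812]
eef_rot: [-0.707, 1.775, -1.779]
contact_force: [1.4, 0.5, -5.2]
grip_width: 0.0125
```

```bash
python3 -c "
from h import *
st=q()"
```

```text
t 19.45 tcp [ 0.5778 -0.0234  0.1812] zang -46.53 tilt [-0.0007  0.0022] F [ 1.4  0.5 -5.2] Mz 0.385 e7 0.8347 v7 -0.45480 q7 -0.9891 T 0.1272 w 0.0125
```

{"name": "drive_tool", "arguments": {
  "commands": [
    {"x": 0,"y": 0,"z": 0,"rx": 0,"ry": 0.2,"rz": 0,"hand": -1},
    {"x": 0,"y": 0,"z": 0,"rx": 0,"ry": 0.2,"rz": 0,"hand": -1},
    {"x": 0,"y": 0,"z": 0,"rx": 0,"ry": 0.2,"rz": 0,"hand": 0.1},
    {"x": 0,"y": 0,"z": 0,"rx": 0,"ry": 0.2,"rz": 0,"hand": 0.1},
    {"x": 0,"y": 0,"z": 0,"rx": 0,"ry": 0.2,"rz": 0,"hand": 0.1}
  ]
}}

```text
time: 20.08
tool_pos: [0.578, -0.0234, 0.1815]
eef_rot: [-0.704, 1.777, -1.781]
contact_force: [0.4, -0.8, 0.0]
grip_width: 0.0465
```

```bash
python3 -c "
from h import *
st=q(); plan(st,.5184,.1249,.235,-32.4)
from bench import cams
cv2.imwrite('pics/w7.png',cams.read_camera('wrist')[:,:,::-1])"
```

```text
t 20.07 tcp [ 0.578  -0.0234  0.1815] zang -46.73 tilt [-0.0012  0.0027] F [ 0.4 -0.8  0. ] Mz -0.015 e7 0.0067 v7 -0.00183 q7 -0.9923 T -0.0028 w 0.0465
shift cm [ -5.83  -5.38 -14.87] rot deg [ -0.16 -14.33  -0.05]
```

View pics/w7.png

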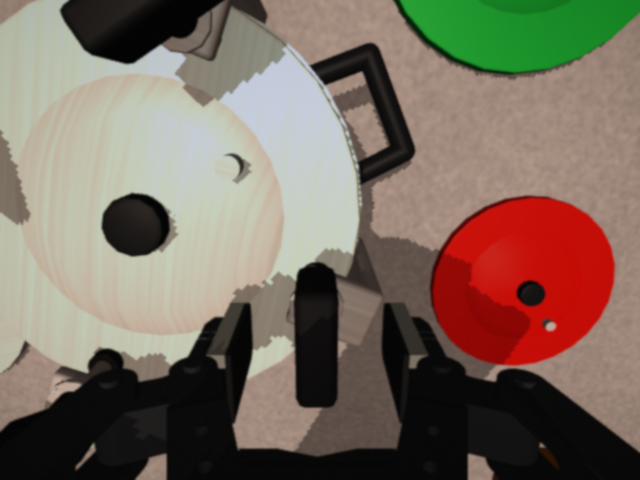

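{"name": "drive_tool", "arguments": {
  "commands": [
    {"x": 0,"y": -5,"z": 0,"rx": 0,"ry": -5,"rz": 0,"hand": 0.1},
    {"x": -2,"y": -5.4,"z": -5,"rx": 0,"ry": -14.3,"rz": 0,"hand": 0.1},
    {"x": -4,"y": -5.4,"z": -10,"rx": 0,"ry": -14.3,"rz": 0,"hand": 0.1},
    {"x": -5.8,"y": -5.4,"z": -14.9,"rx": 0,"ry": -14.3,"rz": 0,"hand": 0.1},
    {"x": -5.8,"y": -5.4,"z": -14.9,"rx": 0,"ry": -14.3,"rz": 0,"hand": 0.1},
    {"x": -5.8,"y": -5.4,"z": -14.9,"rx": 0,"ry": -14.3,"rz": 0,"hand": 0.1}
  ]
}}

```text
time: 20.88
tool_pos: [0.5182, 0.1243, 0.2353]
eef_rot: [-0.884, 1.609, -1.615]
contact_force: [0.1, 0.1, -0.6]
grip_width: 0.0469
```

```bash
python3 -c "
from h import *
st=q(); plan(st,.5184,.1248,.179,-32.4)"
```

```text
t 20.88 tcp [0.5182 0.1243 0.2353] zang -32.43 tilt [-0.0002  0.0035] F [ 0.1  0.1 -0.6] Mz -0.006 e7 -0.0494 v7 -0.00019 q7 -0.9816 T 0.0498 w 0.0469
shift cm [-0.05  5.63 -0.03] rot deg [-0.2  -0.03 -0.01]
```

{"name": "drive_tool", "arguments": {
  "commands": [
    {"x": 0,"y": 4,"z": 0,"rx": -0.2,"ry": 0,"rz": 0,"hand": 0.1},
    {"x": 0,"y": 5.7,"z": 0,"rx": -0.2,"ry": 0,"rz": 0,"hand": 0.1},
    {"x": 0,"y": 5.7,"z": 0,"rx": -0.2,"ry": 0,"rz": 0,"hand": 0.1},
    {"x": 0,"y": 5.7,"z": 0,"rx": -0.2,"ry": 0,"rz": 0,"hand": -1},
    {"x": 0,"y": 5.7,"z": 0,"rx": -0.2,"ry": 0,"rz": 0,"hand": -1},
    {"x": 0,"y": 5.7,"z": 0,"rx": -0.2,"ry": 0,"rz": 0,"hand": -1},
    {"x": 0,"y": 5.7,"z": 0,"rx": -0.2,"ry": 0,"rz": 0,"hand": -1}
  ]
}}

```text
time: 21.75
tool_pos: [0.5183, 0.1249, 0.1798]
eef_rot: [-0.885, 1.612, -1.612]
contact_force: [-5.5, 1.1, 7.0]
grip_width: 0.0128
```

```bash
python3 -c "
from h import *
st=q()"
```

```text
t 21.75 tcp [0.5183 0.1249 0.1798] zang -32.40 tilt [-0.0006  0.0006] F [-5.5  1.1  7. ] Mz -0.016 e7 0.0515 v7 0.00006 q7 -1.0134 T -0.0516 w 0.0128
```

{"name": "drive_tool", "arguments": {
  "commands": [
    {"x": 0,"y": 0,"z": 0,"rx": 0,"ry": 4,"rz": 0,"hand": -1},
    {"x": 0,"y": 0,"z": 0,"rx": 0,"ry": 8,"rz": 0,"hand": -1}
  ]
}}

```text
time: 22.0
tool_pos: [0.5182, 0.1249, 0.1799]
eef_rot: [-0.786, 1.707, -1.708]
contact_force: [0.8, 1.1, -5.8]
grip_width: 0.0126
```

```bash
python3 -c "
from h import *
st=q()"
```

```text
t 22.00 tcp [0.5182 0.1249 0.1799] zang -40.49 tilt [-0.0006  0.0007] F [ 0.8  1.1 -5.8] Mz 0.355 e7 0.8631 v7 -0.53899 q7 -1.1506 T 0.2769 w 0.0126
```

{"name": "drive_tool", "arguments": {
  "commands": [
    {"x": 0,"y": 0,"z": 0,"rx": 0,"ry": 4,"rz": 0,"hand": -1}
  ]
}}

```text
time: 22.12
tool_pos: [0.5182, 0.1249, 0.1799]
eef_rot: [-0.733, 1.754, -1.755]
contact_force: [2.0, 0.8, -8.5]
grip_width: 0.0125
```

```bash
python3 -c "
from h import *
st=q()"
```

```text
t 22.12 tcp [0.5182 0.1249 0.1799] zang -44.59 tilt [-0.0006  0.0009] F [ 2.   0.8 -8.5] Mz 0.307 e7 0.8670 v7 -0.55318 q7 -1.2202 T 0.3029 w 0.0125
```

{"name": "drive_tool", "arguments": {
  "commands": [
    {"x": 0,"y": 0,"z": 0,"rx": 0,"ry": 4,"rz": 0,"hand": -1}
  ]
}}

```text
time: 22.25
tool_pos: [0.5181, 0.125, 0.1799]
eef_rot: [-0.678, 1.801, -1.802]
contact_force: [2.1, 0.2, -6.8]
grip_width: 0.0122
```

```bash
python3 -c "
from h import *
st=q()"
```

```text
t 22.25 tcp [0.5181 0.125  0.1799] zang -48.68 tilt [-0.0008  0.001 ] F [ 2.1  0.2 -6.8] Mz 0.395 e7 0.8346 v7 -0.55318 q7 -1.2899 T 0.3353 w 0.0122
```

{"name": "drive_tool", "arguments": {
  "commands": [
    {"x": 0,"y": 0,"z": 0,"rx": 0,"ry": 4,"rz": 0,"hand": -1}
  ]
}}

```text
time: 22.38
tool_pos: [0.5181, 0.125, 0.1799]
eef_rot: [-0.621, 1.846, -1.848]
contact_force: [2.2, 0.7, -8.0]
grip_width: 0.0125
```

```bash
python3 -c "
from h import *
st=q()"
```

```text
t 22.38 tcp [0.5181 0.125  0.1799] zang -52.77 tilt [-0.001   0.0012] F [ 2.2  0.7 -8. ] Mz 0.335 e7 0.8152 v7 -0.55448 q7 -1.3596 T 0.3576 w 0.0125
```

{"name": "drive_tool", "arguments": {
  "commands": [
    {"x": 0,"y": 0,"z": 0,"rx": 0,"ry": 2,"rz": 0,"hand": -1}
  ]
}}

```text
time: 22.5
tool_pos: [0.5181, 0.125, 0.1799]
eef_rot: [-0.591, 1.869, -1.871]
contact_force: [0.7, 0.0, -8.3]
grip_width: 0.0126
```

```bash
python3 -c "
from h import *
st=q()"
```

```text
t 22.50 tcp [0.5181 0.125  0.1799] zang -54.82 tilt [-0.0011  0.0015] F [ 0.7  0.  -8.3] Mz 0.317 e7 -0.1285 v7 -0.26986 q7 -1.3945 T 0.6993 w 0.0126
```

{"name": "drive_tool", "arguments": {
  "commands": [
    {"x": 0,"y": 0,"z": 0,"rx": 0,"ry": 1.2,"rz": 0,"hand": -1},
    {"x": 0,"y": 0,"z": 0,"rx": 0,"ry": 1.2,"rz": 0,"hand": -1},
    {"x": 0,"y": 0,"z": 0,"rx": 0,"ry": 1.2,"rz": 0,"hand": 0.1},
    {"x": 0,"y": 0,"z": 0,"rx": 0,"ry": 1.2,"rz": 0,"hand": 0.1},
    {"x": 0,"y": 0,"z": 0,"rx": 0,"ry": 1.2,"rz": 0,"hand": 0.1}
  ]
}}

```text
time: 23.12
tool_pos: [0.5183, 0.1251, 0.1803]
eef_rot: [-0.573, 1.882, -1.884]
contact_force: [-0.3, -0.4, -1.2]
grip_width: 0.0473
```

```bash
python3 -c "
from h import *
st=q(); plan(st,.6224,.0808,.235,74.25)"
```

```text
t 23.12 tcp [0.5183 0.1251 0.1803] zang -56.02 tilt [-0.0017  0.0018] F [-0.3 -0.4 -1.2] Mz 0.007 e7 0.0035 v7 0.00039 q7 -1.4148 T -0.0043 w 0.0473
shift cm [-6.16 -5.44  9.5 ] rot deg [-1.7000e-01 -1.3027e+02  6.0000e-02]
```

Now P0 (rotation of 130° counter-clockwise in free air).

{"name": "drive_tool", "arguments": {
  "commands": [
    {"x": 0,"y": -5,"z": 0,"rx": 0,"ry": -10,"rz": 0,"hand": 0.1},
    {"x": -2,"y": -5.4,"z": 3,"rx": 0,"ry": -20,"rz": 0,"hand": 0.1},
    {"x": -4,"y": -5.4,"z": 6,"rx": 0,"ry": -30,"rz": 0,"hand": 0.1},
    {"x": -6.2,"y": -5.4,"z": 9.5,"rx": 0,"ry": -40,"rz": 0,"hand": 0.1},
    {"x": -6.2,"y": -5.4,"z": 9.5,"rx": 0,"ry": -50,"rz": 0,"hand": 0.1},
    {"x": -6.2,"y": -5.4,"z": 9.5,"rx": 0,"ry": -60,"rz": 0,"hand": 0.1},
    {"x": -6.2,"y": -5.4,"z": 9.5,"rx": 0,"ry": -70,"rz": 0,"hand": 0.1},
    {"x": -6.2,"y": -5.4,"z": 9.5,"rx": 0,"ry": -80,"rz": 0,"hand": 0.1}
  ]
}}

```text
time: 24.12
tool_pos: [0.6229, 0.0808, 0.2347]
eef_rot: [-1.379, 0.889, -0.893]
contact_force: [0.4, -0.2, 0.2]
grip_width: 0.0469
```

```bash
python3 -c "
from h import *
st=q(); plan(st,.6224,.0808,.235,74.25)"
```

```text
t 24.12 tcp [0.6229 0.0808 0.2347] zang 24.30 tilt [0.0015 0.0021] F [ 0.4 -0.2  0.2] Mz -0.001 e7 -2.7413 v7 1.29953 q7 -0.0072 T -0.0072 w 0.0469
shift cm [-0.02 -0.03 -0.04] rot deg [ -0.08 -49.95   0.13]
```

{"name": "drive_tool", "arguments": {
  "commands": [
    {"x": 0,"y": 0,"z": 0,"rx": 0,"ry": -10,"rz": 0.1,"hand": 0.1},
    {"x": 0,"y": 0,"z": 0,"rx": 0,"ry": -20,"rz": 0.1,"hand": 0.1},
    {"x": 0,"y": 0,"z": 0,"rx": 0,"ry": -30,"rz": 0.1,"hand": 0.1},
    {"x": 0,"y": 0,"z": 0,"rx": 0,"ry": -40,"rz": 0.1,"hand": 0.1},
    {"x": 0,"y": 0,"z": 0,"rx": 0,"ry": -50,"rz": 0.1,"hand": 0.1},
    {"x": 0,"y": 0,"z": 0,"rx": 0,"ry": -50,"rz": 0.1,"hand": 0.1},
    {"x": 0,"y": 0,"z": 0,"rx": 0,"ry": -50,"rz": 0.1,"hand": 0.1}
  ]
}}

```text
time: 25.0
tool_pos: [0.6229, 0.0808, 0.2348]
eef_rot: [-1.559, 0.217, -0.219]
contact_force: [-0.7, -0.1, 0.0]
grip_width: 0.0468
```

```bash
python3 -c "
from h import *
st=q(); plan(st,.6224,.0808,.179,74.25)"
```

```text
t 25.00 tcp [0.6229 0.0808 0.2348] zang 74.07 tilt [0.0011 0.0011] F [-0.7 -0.1  0. ] Mz -0.028 e7 0.0881 v7 0.00992 q7 0.8004 T -0.1091 w 0.0468
shift cm [-0.06  5.58 -0.02] rot deg [-0.06 -0.18  0.06]
```

{"name": "drive_tool", "arguments": {
  "commands": [
    {"x": -0.1,"y": 4,"z": 0,"rx": 0,"ry": -0.2,"rz": 0,"hand": 0.1},
    {"x": -0.1,"y": 5.6,"z": 0,"rx": 0,"ry": -0.2,"rz": 0,"hand": 0.1},
    {"x": -0.1,"y": 5.6,"z": 0,"rx": 0,"ry": -0.2,"rz": 0,"hand": 0.1},
    {"x": -0.1,"y": 5.6,"z": 0,"rx": 0,"ry": -0.2,"rz": 0,"hand": -1},
    {"x": -0.1,"y": 5.6,"z": 0,"rx": 0,"ry": -0.2,"rz": 0,"hand": -1},
    {"x": -0.1,"y": 5.6,"z": 0,"rx": 0,"ry": -0.2,"rz": 0,"hand": -1},
    {"x": -0.1,"y": 5.6,"z": 0,"rx": 0,"ry": -0.2,"rz": 0,"hand": -1}
  ]
}}

```text
time: 25.88
tool_pos: [0.6225, 0.0809, 0.1803]
eef_rot: [-1.559, 0.214, -0.218]
contact_force: [-2.6, -1.5, 4.9]
grip_width: 0.0124
```

```bash
python3 -c "
from h import *
st=q()"
```

```text
t 25.88 tcp [0.6225 0.0809 0.1803] zang 74.23 tilt [0.0026 0.001 ] F [-2.6 -1.5  4.9] Mz 0.001 e7 0.0265 v7 0.00063 q7 0.7755 T -0.0278 w 0.0124
```

{"name": "drive_tool", "arguments": {
  "commands": [
    {"x": 0,"y": 0,"z": 0,"rx": 0,"ry": 4,"rz": 0,"hand": -1},
    {"x": 0,"y": 0,"z": 0,"rx": 0,"ry": 8,"rz": 0,"hand": -1}
  ]
}}

```text
time: 26.12
tool_pos: [0.6225, 0.0809, 0.1804]
eef_rot: [-1.545, 0.325, -0.329]
contact_force: [0.8, 0.3, -5.4]
grip_width: 0.0123
```

```bash
python3 -c "
from h import *
st=q()"
```

```text
t 26.12 tcp [0.6225 0.0809 0.1804] zang 66.10 tilt [0.0026 0.0014] F [ 0.8  0.3 -5.4] Mz 0.333 e7 0.7942 v7 -0.51009 q7 0.6461 T 0.2847 w 0.0123
```

{"name": "drive_tool", "arguments": {
  "commands": [
    {"x": 0,"y": 0,"z": 0,"rx": 0,"ry": 4,"rz": 0,"hand": -1}
  ]
}}

```text
time: 26.25
tool_pos: [0.6224, 0.0809, 0.1804]
eef_rot: [-1.536, 0.381, -0.385]
contact_force: [1.5, -0.1, -5.7]
grip_width: 0.0123
```

```bash
python3 -c "
from h import *
st=q()"
```

```text
t 26.25 tcp [0.6224 0.0809 0.1804] zang 61.99 tilt [0.0025 0.0015] F [ 1.5 -0.1 -5.7] Mz 0.299 e7 0.8043 v7 -0.52556 q7 0.5803 T 0.3072 w 0.0123
```

{"name": "drive_tool", "arguments": {
  "commands": [
    {"x": 0,"y": 0,"z": 0,"rx": 0,"ry": 4,"rz": 0,"hand": -1}
  ]
}}

```text
time: 26.38
tool_pos: [0.6225, 0.0809, 0.1804]
eef_rot: [-1.525, 0.437, -0.442]
contact_force: [0.8, 0.0, -5.7]
grip_width: 0.0123
```

```bash
python3 -c "
from h import *
st=q()"
```

```text
t 26.38 tcp [0.6225 0.0809 0.1804] zang 57.87 tilt [0.0025 0.0018] F [ 0.8  0.  -5.7] Mz 0.318 e7 0.7717 v7 -0.52497 q7 0.5143 T 0.3386 w 0.0123
```

{"name": "drive_tool", "arguments": {
  "commands": [
    {"x": 0,"y": 0,"z": 0,"rx": 0,"ry": 4,"rz": 0,"hand": -1}
  ]
}}

```text
time: 26.5
tool_pos: [0.6225, 0.0809, 0.1804]
eef_rot: [-1.512, 0.493, -0.498]
contact_force: [0.9, 0.0, -6.1]
grip_width: 0.0123
```

```bash
python3 -c "
from h import *
st=q()"
```

```text
t 26.50 tcp [0.6225 0.0809 0.1804] zang 53.75 tilt [0.0024 0.0019] F [ 0.9  0.  -6.1] Mz 0.323 e7 0.7529 v7 -0.52522 q7 0.4483 T 0.3580 w 0.0123
```

{"name": "drive_tool", "arguments": {
  "commands": [
    {"x": 0,"y": 0,"z": 0,"rx": 0,"ry": 4,"rz": 0,"hand": -1}
  ]
}}

```text
time: 26.62
tool_pos: [0.6225, 0.0809, 0.1804]
eef_rot: [-1.498, 0.549, -0.554]
contact_force: [1.0, 0.3, -5.8]
grip_width: 0.0124
```

```bash
python3 -c "
from h import *
st=q()"
```

```text
t 26.62 tcp [0.6225 0.0809 0.1804] zang 49.64 tilt [0.0024 0.0021] F [ 1.   0.3 -5.8] Mz 0.400 e7 0.7342 v7 -0.52524 q7 0.3821 T 0.3766 w 0.0124
```

{"name": "drive_tool", "arguments": {
  "commands": [
    {"x": 0,"y": 0,"z": 0,"rx": 0,"ry": 0,"rz": 0,"hand": -1},
    {"x": 0,"y": 0,"z": 0,"rx": 0,"ry": 0,"rz": 0,"hand": -1},
    {"x": 0,"y": 0,"z": 0,"rx": 0,"ry": 0,"rz": 0,"hand": 0.1},
    {"x": 0,"y": 0,"z": 0,"rx": 0,"ry": 0,"rz": 0,"hand": 0.1},
    {"x": 0,"y": 0,"z": 0,"rx": 0,"ry": 0,"rz": 0,"hand": 0.1}
  ]
}}

```text
time: 27.25
tool_pos: [0.6227, 0.081, 0.1809]
eef_rot: [-1.498, 0.548, -0.554]
contact_force: [-0.1, 0.4, -0.2]
grip_width: 0.0471
```

```bash
python3 -c "
from h import *
st=q(); plan(st,.4750,.0208,.235,63.83)"
```

```text
t 27.25 tcp [0.6227 0.081  0.1809] zang 49.65 tilt [0.0029 0.0026] F [-0.1  0.4 -0.2] Mz 0.000 e7 0.0070 v7 -0.00087 q7 0.3823 T -0.0052 w 0.0471
shift cm [ -7.34  -5.47 -14.14] rot deg [ -0.13 -14.18   0.18]
```

Now P2: contact ≈ 73.2°, target ≈ 39.4° (34° past the bite).

{"name": "drive_tool", "arguments": {
  "commands": [
    {"x": 0,"y": -5,"z": 0,"rx": 0,"ry": -5,"rz": 0.2,"hand": 0.1},
    {"x": -2.5,"y": -5.5,"z": -5,"rx": 0,"ry": -14.2,"rz": 0.2,"hand": 0.1},
    {"x": -5,"y": -5.5,"z": -10,"rx": 0,"ry": -14.2,"rz": 0.2,"hand": 0.1},
    {"x": -7.3,"y": -5.5,"z": -14.1,"rx": 0,"ry": -14.2,"rz": 0.2,"hand": 0.1},
    {"x": -7.3,"y": -5.5,"z": -14.1,"rx": 0,"ry": -14.2,"rz": 0.2,"hand": 0.1},
    {"x": -7.3,"y": -5.5,"z": -14.1,"rx": 0,"ry": -14.2,"rz": 0.2,"hand": 0.1}
  ]
}}

```text
time: 28.0
tool_pos: [0.4761, 0.0206, 0.2359]
eef_rot: [-1.539, 0.357, -0.36]
contact_force: [0.7, 0.5, 0.6]
grip_width: 0.047
```

```bash
python3 -c "
from h import *
st=q(); plan(st,.4750,.0210,.179,63.83)"
```

```text
t 28.00 tcp [0.4761 0.0206 0.2359] zang 63.81 tilt [0.0018 0.0019] F [0.7 0.5 0.6] Mz -0.018 e7 0.0937 v7 0.00152 q7 0.9570 T -0.0969 w 0.0470
shift cm [-0.13  5.69 -0.02] rot deg [-0.11 -0.02  0.1 ]
```

{"name": "drive_tool", "arguments": {
  "commands": [
    {"x": -0.1,"y": 4,"z": 0,"rx": -0.1,"ry": 0,"rz": 0.1,"hand": 0.1},
    {"x": -0.1,"y": 5.7,"z": 0,"rx": -0.1,"ry": 0,"rz": 0.1,"hand": 0.1},
    {"x": -0.1,"y": 5.7,"z": 0,"rx": -0.1,"ry": 0,"rz": 0.1,"hand": 0.1},
    {"x": -0.1,"y": 5.7,"z": 0,"rx": -0.1,"ry": 0,"rz": 0.1,"hand": -1},
    {"x": -0.1,"y": 5.7,"z": 0,"rx": -0.1,"ry": 0,"rz": 0.1,"hand": -1},
    {"x": -0.1,"y": 5.7,"z": 0,"rx": -0.1,"ry": 0,"rz": 0.1,"hand": -1},
    {"x": -0.1,"y": 5.7,"z": 0,"rx": -0.1,"ry": 0,"rz": 0.1,"hand": -1}
  ]
}}

```text
time: 28.88
tool_pos: [0.4758, 0.0206, 0.1801]
eef_rot: [-1.542, 0.358, -0.36]
contact_force: [-3.2, -2.0, 6.9]
grip_width: 0.0123
```

```bash
python3 -c "
from h import *
st=q()"
```

```text
t 28.88 tcp [0.4758 0.0206 0.1801] zang 63.79 tilt [ 0.0015 -0.0006] F [-3.2 -2.   6.9] Mz 0.236 e7 -0.1776 v7 0.00019 q7 0.8826 T 0.1772 w 0.0123
```

{"name": "drive_tool", "arguments": {
  "commands": [
    {"x": 0,"y": 0,"z": 0,"rx": 0,"ry": 4,"rz": 0,"hand": -1},
    {"x": 0,"y": 0,"z": 0,"rx": 0,"ry": 8,"rz": 0,"hand": -1}
  ]
}}

```text
time: 29.12
tool_pos: [0.4757, 0.0204, 0.1803]
eef_rot: [-1.521, 0.468, -0.471]
contact_force: [-0.4, -1.1, -6.0]
grip_width: 0.0125
```

```bash
python3 -c "
from h import *
st=q()"
```

```text
t 29.12 tcp [0.4757 0.0204 0.1803] zang 55.67 tilt [ 0.0019 -0.0009] F [-0.4 -1.1 -6. ] Mz 0.291 e7 0.8716 v7 -0.53976 q7 0.7450 T 0.2700 w 0.0125
```

{"name": "drive_tool", "arguments": {
  "commands": [
    {"x": 0,"y": 0,"z": 0,"rx": 0,"ry": 4,"rz": 0,"hand": -1}
  ]
}}

```text
time: 29.25
tool_pos: [0.4756, 0.0203, 0.1803]
eef_rot: [-1.508, 0.524, -0.527]
contact_force: [1.5, -0.3, -9.2]
grip_width: 0.0128
```

```bash
python3 -c "
from h import *
st=q()"
```

```text
t 29.25 tcp [0.4756 0.0203 0.1803] zang 51.55 tilt [ 0.0023 -0.001 ] F [ 1.5 -0.3 -9.2] Mz 0.309 e7 0.8754 v7 -0.55598 q7 0.6751 T 0.3005 w 0.0128
```

{"name": "drive_tool", "arguments": {
  "commands": [
    {"x": 0,"y": 0,"z": 0,"rx": 0,"ry": 4,"rz": 0,"hand": -1}
  ]
}}

```text
time: 29.38
tool_pos: [0.4754, 0.0201, 0.1803]
eef_rot: [-1.493, 0.579, -0.583]
contact_force: [1.9, 0.1, -8.6]
grip_width: 0.0125
```

```bash
python3 -c "
from h import *
st=q()"
```

```text
t 29.38 tcp [0.4754 0.0201 0.1803] zang 47.43 tilt [ 0.0028 -0.0009] F [ 1.9  0.1 -8.6] Mz 0.295 e7 0.8430 v7 -0.55545 q7 0.6052 T 0.3318 w 0.0125
```

{"name": "drive_tool", "arguments": {
  "commands": [
    {"x": 0,"y": 0,"z": 0,"rx": 0,"ry": 4,"rz": 0,"hand": -1}
  ]
}}

```text
time: 29.5
tool_pos: [0.4754, 0.02, 0.1803]
eef_rot: [-1.477, 0.635, -0.639]
contact_force: [2.1, -0.4, -7.9]
grip_width: 0.0123
```

```bash
python3 -c "
from h import *
st=q()"
```

```text
t 29.50 tcp [0.4754 0.02   0.1803] zang 43.32 tilt [ 0.0032 -0.0008] F [ 2.1 -0.4 -7.9] Mz 0.380 e7 0.8244 v7 -0.55711 q7 0.5352 T 0.3539 w 0.0123
```

{"name": "drive_tool", "arguments": {
  "commands": [
    {"x": 0,"y": 0,"z": 0,"rx": 0,"ry": 4,"rz": 0,"hand": -1}
  ]
}}

```text
time: 29.62
tool_pos: [0.4753, 0.02, 0.1803]
eef_rot: [-1.46, 0.69, -0.695]
contact_force: [1.2, 0.0, -7.8]
grip_width: 0.0126
```

```bash
python3 -c "
from h import *
st=q()"
```

```text
t 29.62 tcp [0.4753 0.02   0.1803] zang 39.20 tilt [ 0.0036 -0.0006] F [ 1.2  0.  -7.8] Mz 0.428 e7 0.8054 v7 -0.55599 q7 0.4651 T 0.3705 w 0.0126
```

{"name": "drive_tool", "arguments": {
  "commands": [
    {"x": 0,"y": 0,"z": 0,"rx": 0,"ry": 0,"rz": 0,"hand": -1},
    {"x": 0,"y": 0,"z": 0,"rx": 0,"ry": 0,"rz": 0,"hand": -1},
    {"x": 0,"y": 0,"z": 0,"rx": 0,"ry": 0,"rz": 0,"hand": 0.1},
    {"x": 0,"y": 0,"z": 0,"rx": 0,"ry": 0,"rz": 0,"hand": 0.1},
    {"x": 0,"y": 0,"z": 0,"rx": 0,"ry": 0,"rz": 0,"hand": 0.1},
    {"x": 0,"y": -6,"z": 0,"rx": 0,"ry": 0,"rz": 0,"hand": 0.1},
    {"x": 0,"y": -10,"z": 0,"rx": 0,"ry": 0,"rz": 0,"hand": 0.1},
    {"x": 0,"y": -12,"z": 0,"rx": 0,"ry": 0,"rz": 0,"hand": 0.1}
  ]
}}

```text
time: 30.62
tool_pos: [0.4759, 0.0206, 0.3028]
eef_rot: [-1.459, 0.687, -0.697]
contact_force: [0.5, -0.5, -0.2]
grip_width: 0.0471
```

```bash
python3 -c "
from h import *
st=q()
from bench import cams
cv2.imwrite('pics/w8.png',cams.read_camera('wrist')[:,:,::-1])
cv2.imwrite('pics/t8.png',cams.read_camera('top')[:,:,::-1])"
```

```text
t 30.62 tcp [0.4759 0.0206 0.3028] zang 39.22 tilt [0.0063 0.0011] F [ 0.5 -0.5 -0.2] Mz 0.001 e7 -0.0147 v7 0.09062 q7 0.5808 T -0.1770 w 0.0471
```

View pics/w8.png

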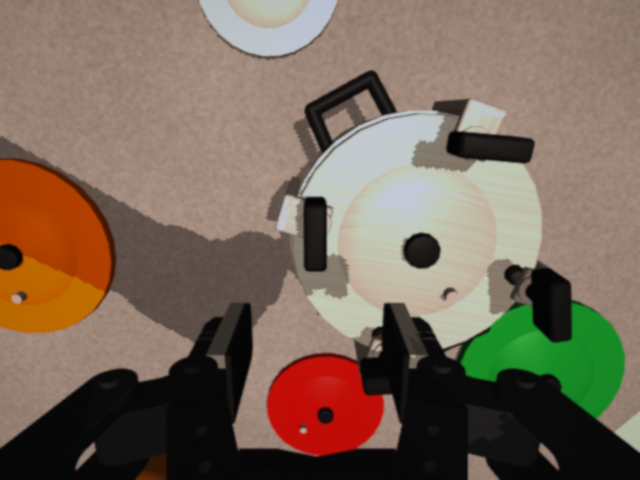

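View pics/t8.png

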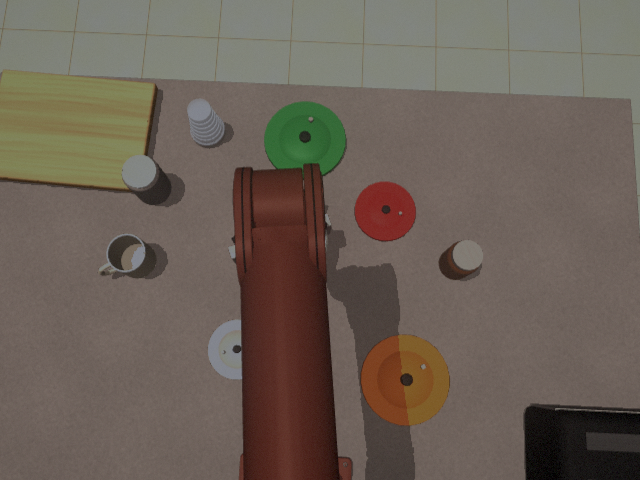

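The wrist picture shows all four knobs turned and staying put: the last one at (316,234), still parallel to the fingers, and the others at (490,147), (552,305) and about (380,375). In the top picture the mug (128,255), jar (463,258) and canister (145,178) are where they started, and the gripper is clear. I'm handing the job in.

```bash
python3 -c "
from bench import bot
print(bot.close_job())"
```

```text
the job is handed in; nothing more can be done
None
```

I clamped the lid in two rounds and handed the job in at about 31 s of the 72 s allowed. Both rounds went in the same order: the knob nearest the robot's right, its opposite on the left, then the far knob and its opposite nearest the base.

- **First round:** I turned each knob clockwise until its foot bit, stopping about 9.3–10° past contact. That is roughly 0.05–0.06 N m above running free.
- **Second round:** I turned each knob on to about 33.5–34° past contact.
- **Firmness (least certain):** the sensors don't quite agree.
  - By angle and the stated 0.33 N m per rad, the knobs are at about 0.19–0.20 N m above free.
  - By joint-7 effort, they are at about 0.16–0.17.
  - The noisy wrist moment lies between these on average; its last readings on each knob ranged from about 0.12 to 0.23.
  - I aimed at the middle, about 0.18.
- **Knob numbers:** I could not tell which knob is number 0, so I relied only on which knobs are opposite each other.
- **Last checks:** the final wrist picture showed all four knobs staying where I left them. The top picture showed the mug, jar and canister in their starting places. The gripper was about 12 cm above the last knob, with near-zero contact force.

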